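# Draw a brass post out of a deep well with a spring-claw picker

### The arm

A 6-joint arm with a two-finger parallel gripper is mounted at the origin on a cart in front of the work surface, level with it; the furniture and walls round the work are solid. World frame = base frame: x ahead of the robot, y to its left, z up, the work surface at z = 0. Lengths are in m, angles in rad, forces in N, time in s.
With the tool pointing down it reaches from about 0.225 to 0.875 m from the base axis. Payload 3.4 kg.
Tool frame: the origin (TCP) lies at the very end of the fingers, on their centre line; the grasp point (between the pads) lies 19 mm behind it; x points along the fingers, y is the direction in which the jaws open and shut, and the axes are right-handed (so a half turn about x gives the same grasp; the last joint's range is limited). The gripper opens to 85 mm and grips with 20 to 120 N. Pads are 22 mm wide; open, the fingers measure 114 mm over their backs; the gripper's body (76 mm by 85 mm) begins 54 mm behind the grasp point. The pads swing forward as they close: fully open they stand 13 mm farther back than shut.
Start: joints at [-0.121, 0.276, 1.505, -0, 1.361, -0.121], TCP at [0.575, -0, 0.231] pointing down, gripper open.
Joint ranges: [-2.89, 2.89], [-0.75, 2.08], [0.22, 2.7], [-1.18, 4.32], [0.11, 2.71], [-2.7, 2.7]. Speed limits (rad/s): [2.57, 2.57, 3.14, 3.14, 3.14, 3.14].

### API

Orientations are given as a unit quaternion [w, x, y, z].
In Python, from rig import manip gives the robot as it stands. The module is installed in compiled form; this text tells all that it offers.
- The arm moves only by the tool play_rows, never from a script. Its argument "plan" is a list that holds one entry, the list of rows, each a list of 5 numbers: the closure, from 0 (fully open) to 1 (shut), then the shift along the tool's x, y, z in m, then the turn about the tool's x in degrees. A call has 1 to 12 rows; each row is the pose to reach, as a shift and turn from the pose measured when the call began, along the tool's axes at that moment; what a row does not reach only later rows make up. A row lasts 1/10 s, in which the tool goes at most 50 mm and 8.59 degrees, less where a joint would pass 70% of its speed; a pose out of reach is approached as far as the arm can. A call with a gripper value outside its range is refused whole. The fingers move at their own pace and stop on an object; "grip_force" is the grip in N (left out, the last holds). Time passes only in rows, so rows that repeat a pose let the fingers close. It gives the time, the measured TCP pose, the force and the opening at its end, in the units of the state.
- manip.get_state(): the state, without advancing time (a new reading comes with each control period).
- manip.get_image(name): name is "scene" or "side" or "wrist"; returns (picture, depth): 400x640x3 uint8, red, green, blue; 400x640 float32, m along the optical axis (not along the pixel's ray), 0 where there is no reading.
- manip.camera_params(name): a dict with "intrinsics" (3x3 intrinsics, pixels), "dist_coeffs" ([k1, k2, p1, p2, k3] as OpenCV has them; the pictures are not rectified), "R" (3x3) and "t" (3): a world point X has camera coordinates R X + t; the wrist camera has in their place "mount" (4x4, takes a point from camera to tool coordinates, whose origin is the TCP and whose axes are the tool frame's). Camera axes: x right, y down, z forward; pixel columns grow to the right and rows downward; lengths in m; the calibration is good to about 2 mm. A picture is of the moment at which its call begins: read the wrist's pose just before it. camera_params takes no time and is no camera call.
- manip.sign_off(): hands the job in, once; it reports no verdict.
The state is a dict: "clock": time; "qpos": joint angles; "qd": joint speeds; "effort": joint torques, N m; "position": TCP position; "ee_rot": TCP orientation; "contact_force": force on the tool from outside, world axes, zero at the start; "moment": the same for the moment, N m; "width": finger opening in m.
Only numpy, scipy, OpenCV 4.12 (cv2) and the standard library are available. Lean on these libraries where they do the work, as an engineer would, in place of code of your own. Each camera call takes 0.05 s, during which the arm holds its last target.

### The job

Take the spring-claw picker from its stand and use it, not the fingers, to draw the knobbed brass post out of the deep well in the wooden block: feel for the knob and press gently, never harder than 20 N, until the claw has snapped over it. Stand the post upright and fully home in the round socket of the low steel base, slide the claw sideways off the knob, and hang the picker back in its stand. Leave the other slugs and tools where they are.

Things in the scene. Friction and masses are not known exactly. Their poses are not given: they have to be found in the camera images.
- rack: Fixed wooden block, 64 x 190 x 130 mm high. Three vertical wells in a row along its y axis at y = -60, 0, +60 mm, each a 36 mm bore open at the top, 124 mm deep (floor 6 mm above the bench). Origin: centre of the underside. The knobbed post stands in one well, plain slugs in the others.
- post_center (a point): Brass post (0.13 to 0.27 kg) upright in a well; point on its axis 15 mm above its underside, z up. Body 32 mm dia, 30 high; a 6 mm stem rises from it to a conical steel knob 12 high, flat underside 16 dia, tip 4 dia. Stem length is set anew each time: knob's underside 40 to 64 mm above the post's underside, unknown, to be felt; it does not slide under 20 N.
- picker_grip (a point): Spring-claw picker (0.25 kg) hanging upright in its stand. Point: centre of its wooden handle, 22 (x) x 34 (y) x 60 (z) mm, z up. 35 mm below is the underside of a 54 mm round flange that rests on the stand; below that a 12 mm rod and the claw head, 24 x 16 mm (34 when sprung open). Lowest point of the picker 132 mm below this point.
- picker_claw (a point): Point on the picker's axis between the claw's two bars, 128 mm below picker_grip, level with the bars' tops; same axes. Sprung bars at +x and -x, 8 mm apart, 16 mm long along y. Pressed down on the knob they snap under it (peak 3 to 10 N); 3 mm further its tip meets a stop. It cannot pull out upward; unloaded, the claw slides off the knob 20 mm along its y, either way.
- stand_top (a point): Centre of the 40 mm round through hole in the top plate (90 x 90 x 10 mm) of the picker's fixed stand, at the level of the plate's upper face, 125 mm above the bench. The picker's flange rests on this face when it hangs in the stand.
- base_hole0 (a point): Centre of the mouth of the socket in the low fixed steel base (84 x 84 x 26 mm): 34 mm in diameter, chamfered, 18 mm deep, its mouth 26 mm above the bench; z is up. A post that is fully home stands on the socket's floor, 8 mm above the bench.
- slug_a: Plain brass cylinder without a knob, 32 mm in diameter, 34 mm high, standing in a well; origin at its underside. Leave it.
- slug_b: A second plain brass cylinder like slug_a. Leave it.
- graver: Wood-handled engraving tool, 150 mm long, lying on the bench; bystander.
- modelling_stick: Flat pale modelling stick, 160 mm long, lying on the bench; bystander.
- wooden_knob: Turned wooden knob, 23 x 32 x 23 mm, lying on the bench; bystander.
- smoother_b: Short tool with bulbous wooden handle, 132 mm long, lying on the bench; bystander.
There are look-alikes about, which are no part of the job. Leave any blue look-alike of the part that bears picker_grip alone.

How it is judged:
By the outcome, as a careful person would: the job done as asked, in the order asked, and still so for the second after the job is handed in, with the robot touching nothing.
It also fails if it takes over 61 s, if anything falls off the work surface, if the arm or the gripper's body presses on something with over 40 N, if the wrist force passes 120 N, or if a joint passes its speed limit or range.

## Working session

There is one attempt and no reset: what is moved stays moved. The work goes in short steps, Python scripts to look and compute and a tool call to move; the robot and the scene stay as the last step left them, time stands still between calls to the robot, and variables do not carry over. Pictures are saved under pics/ and viewed, and the job is handed in when it is done.

Besides the shell and the picture viewer there is one more tool, called after "Emit:" by a JSON object that holds its "name" and its "arguments", one argument or row to a line. play_rows: Moves the arm, as the interface text tells. Its arguments: {"type":"object","properties":{"plan":{"type":"array","items":{"type":"array","items":{"type":"array","items":{"type":"number"}}}},"grip_force":{"type":"number"}},"required":["plan"]}

```bash
mkdir -p pics; ls; cat > h.py <<'E'
import numpy as np, cv2
from rig import manip
def grab(n,tag):
    s=manip.get_state(); im,d=manip.get_image(n)
    cv2.imwrite(f'pics/{tag}.png',im[:,:,::-1]); np.save(f'pics/{tag}.npy',d)
    np.savez(f'pics/{tag}_st.npz',p=s['position'],q=s['ee_rot'])
    return im,d,s
E
python3 - <<'E'
from h import *
for n in ['scene','side']:
    im,d,s=grab(n,n+'0'); print(n,{k:np.round(v,4).tolist() for k,v in manip.camera_params(n).items()})
print(s); print(manip.camera_params('wrist'))
E
```

```text
pics
scene {'intrinsics': [[493.6922, 0.0, 321.1242], [0.0, 493.6922, 199.2137], [0.0, 0.0, 1.0]], 'dist_coeffs': [-0.0079, 0.0, 0.0, 0.0, 0.0], 'R': [[-0.8555, -0.5178, -0.0018], [-0.3739, 0.6202, -0.6896], [0.3582, -0.5893, -0.7242]], 't': [0.4624, 0.2807, 0.9359]}
side {'intrinsics': [[436.0421, 0.0, 324.1544], [0.0, 436.0421, 201.4092], [0.0, 0.0, 1.0]], 'dist_coeffs': [-0.0752, 0.0, 0.0, 0.0, 0.0], 'R': [[0.8257, -0.5642, 0.0055], [-0.3471, -0.5155, -0.7834], [0.4448, 0.6449, -0.6215]], 't': [-0.4653, 0.2823, 0.797]}
{'clock': 0.05, 'qpos': array([-1.20946759e-01,  2.76572436e-01,  1.50613407e+00, -2.10676918e-05,
        1.36068892e+00, -1.21011378e-01]), 'qd': array([ 1.37037211e-04, -2.88173696e-03, -1.77371347e-03, -2.14068918e-04,
       -3.33441737e-04, -1.63740694e-05]), 'effort': array([ 1.10476562e-03, -4.18081820e+01, -2.46676916e+01, -2.73816968e-04,
        5.50464378e-03, -3.03781235e-05]), 'position': array([5.74471811e-01, 8.18550261e-05, 2.30452197e-01]), 'ee_rot': array([ 0.49951975,  0.4995838 ,  0.50051435, -0.50038128]), 'contact_force': array([-0.60257094,  0.56391374, -0.20028614]), 'moment': array([ 0.03336968, -0.0103414 ,  0.05281215]), 'width': 0.08517839670838394}
{'intrinsics': array([[279.74987947,   0.        , 325.61555582],
       [  0.        , 279.74987947, 201.07184169],
       [  0.        ,   0.        ,   1.        ]]), 'dist_coeffs': array([-0.03296183,  0.        ,  0.        ,  0.        ,  0.        ]), 'mount': array([[ 5.06720916e-04, -2.97944086e-01,  9.54583189e-01,
        -1.41294780e-01],
       [ 9.99999844e-01,  3.75754588e-04, -4.13549060e-04,
         6.54902172e-04],
       [-2.35474516e-04,  9.54583250e-01,  2.97944230e-01,
        -7.65494706e-02],
       [ 0.00000000e+00,  0.00000000e+00,  0.00000000e+00,
         1.00000000e+00]])}
```

View pics/scene0.png

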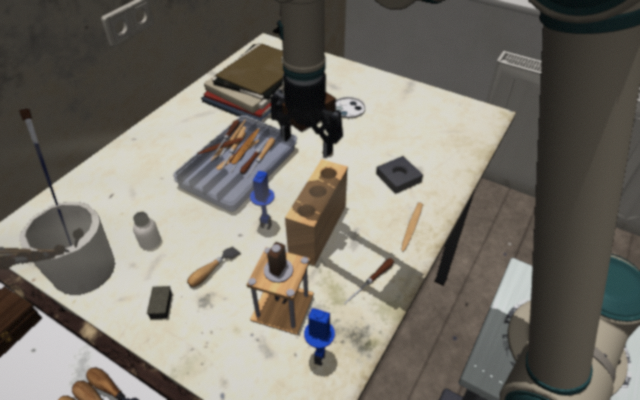

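View pics/side0.png

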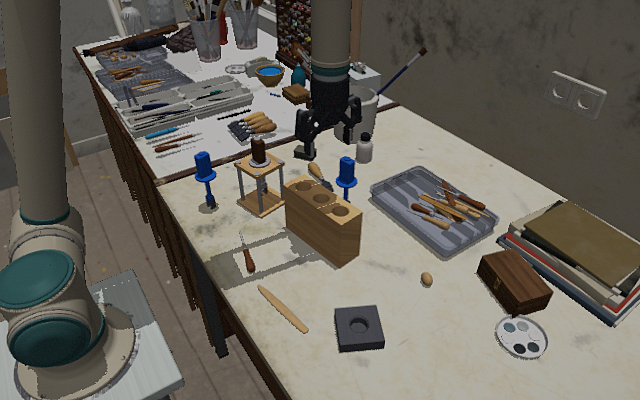

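```bash
cat >> h.py <<'E'
def ray(n,u,v,tag=None):
    P=manip.camera_params(n); K=np.array(P['intrinsics']); 
    a=cv2.undistortPoints(np.array([[[u,v]]],float),K,np.array(P['dist_coeffs']))[0,0]
    dc=np.array([a[0],a[1],1.])
    if n=='wrist':
        st=np.load(f'pics/{tag}_st.npz'); from scipy.spatial.transform import Rotation as Ro
        q=st['q']; T=np.eye(4); T[:3,:3]=Ro.from_quat([q[1],q[2],q[3],q[0]]).as_matrix(); T[:3,3]=st['p']
        T=T@np.array(P['mount']); return T[:3,3],T[:3,:3]@dc
    R=np.array(P['R']);t=np.array(P['t']); return -R.T@t, R.T@dc
def atz(n,u,v,z,tag=None):
    o,d=ray(n,u,v,tag); return o+d*(z-o[2])/d[2]
def atd(n,u,v,tag):
    D=np.load(f'pics/{tag}.npy'); o,d=ray(n,u,v,tag); return o+d*D[int(round(v)),int(round(u))]
def crop(tag,x0,y0,x1,y1,f):
    im=cv2.imread(f'pics/{tag}.png')[y0:y1,x0:x1]; im=cv2.resize(im,None,fx=f,fy=f,interpolation=cv2.INTER_CUBIC)
    for x in range((x0+9)//10*10,x1,10):
        cv2.line(im,((x-x0)*f,0),((x-x0)*f,6 if x%50 else 14),(0,0,255),1)
        if x%20==0: cv2.putText(im,str(x),((x-x0)*f,22),0,.4,(0,0,255),1)
    for y in range((y0+9)//10*10,y1,10):
        cv2.line(im,(0,(y-y0)*f),(6,(y-y0)*f),(0,0,255),1)
        if y%20==0: cv2.putText(im,str(y),(8,(y-y0)*f+4),0,.4,(0,0,255),1)
    cv2.imwrite(f'pics/{tag}_c{x0}_{y0}.png',im)
E
python3 -c "
from h import *
crop('side0',180,120,390,340,3)
crop('side0',180,125,300,225,6)
crop('scene0',230,140,440,340,3)
"
```

```text
(no output)
```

View pics/side0_c180_120.png

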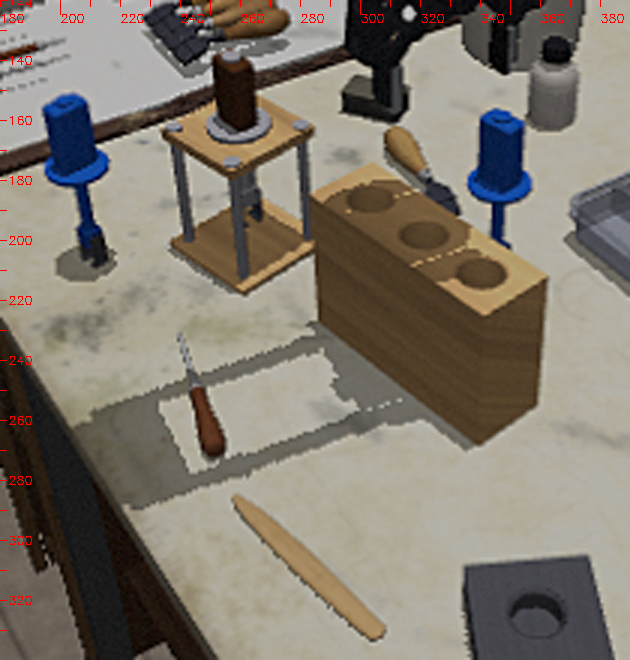

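View pics/side0_c180_125.png

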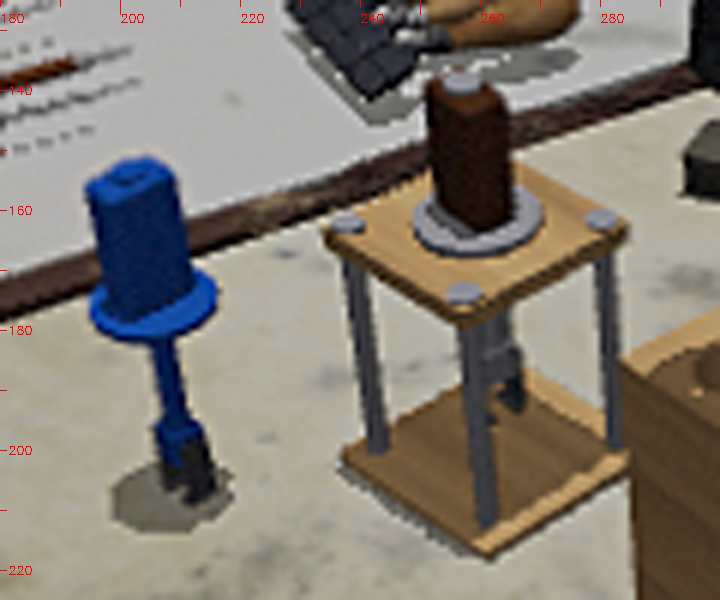

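View pics/scene0_c230_140.png

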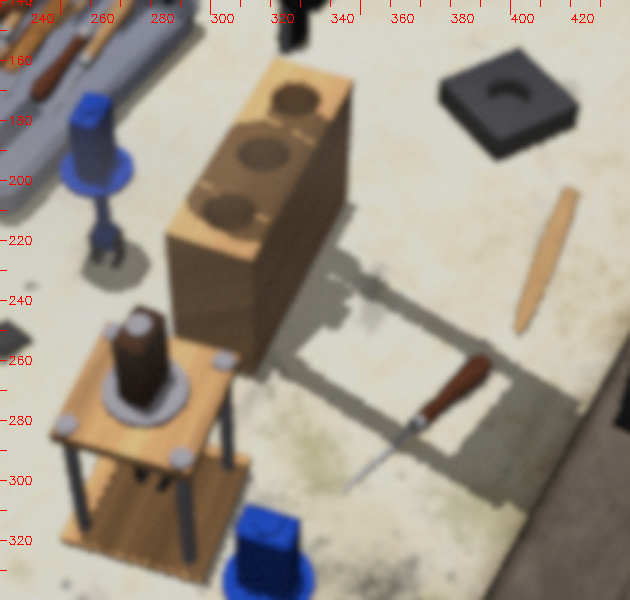

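```bash
python3 -c "
from h import *
crop('side0',320,290,400,360,9)
crop('scene0',360,140,440,200,9)
for nm,u,v,z in [('plL',233.8,164.5,.125),('plF',257,177.5,.125),('plR',284.5,163,.125),('flange',259.5,160.5,.129),('rkL',284,186,.13),('rkB',304,174.5,.13),('rkR',361.5,212.5,.13),('rkF',342,225,.13),('w1',303,186,.13),('w2',321.5,198,.13),('w3',340,210.5,.13),('capTop',256,138,.196)]:
  print(nm,atz('side',u,v,z).round(4),atd('side',u,v,'side0').round(4))
print()
for nm,u,v,z in [('plL',250,285,.125),('plF',295,300,.125),('plR',309,255,.125),('rk1',286,218,.13),('rk2',314,226,.13),('rk3',347,166,.13),('rk4',322,159,.13),('w1',306,210.5,.13),('w2',317.5,190.5,.13),('w3',328,172.5,.13),('flange',278.5,270,.129)]:
  print(nm,atz('scene',u,v,z).round(4),atd('scene',u,v,'scene0').round(4))
"
```

```text
plL [0.4508 0.2301 0.125 ] [0.4522 0.2339 0.1224]
plF [0.4726 0.1487 0.125 ] [0.4742 0.1523 0.1222]
plR [0.5576 0.166  0.125 ] [ 0.1276 -0.631   0.719 ]
flange [0.5091 0.2049 0.129 ] [0.5   0.185 0.143]
rkL [0.5052 0.0778 0.13  ] [0.5076 0.0823 0.1262]
rkB [0.5674 0.091  0.13  ] [0.569  0.0938 0.1277]
rkR [ 0.5933 -0.0948  0.13  ] [ 0.5948 -0.093   0.128 ]
rkF [ 0.5357 -0.1039  0.13  ] [ 0.5365 -0.1029  0.1289]
w1 [0.5411 0.0537 0.13  ] [0.5517 0.0712 0.1149]
w2 [ 0.5511 -0.0066  0.13  ] [0.5629 0.0108 0.1136]
w3 [ 0.5596 -0.0641  0.13  ] [ 0.5712 -0.0488  0.1141]
capTop [0.5044 0.2015 0.196 ] [0.5059 0.2048 0.1939]

plL [0.5342 0.2566 0.125 ] [0.5337 0.257  0.1259]
plF [0.4479 0.2409 0.125 ] [0.4921 0.1821 0.0082]
plR [0.4792 0.145  0.125 ] [0.5177 0.0872 0.0334]
rk1 [0.5658 0.0937 0.13  ] [0.5651 0.0946 0.1313]
rk2 [0.5067 0.0826 0.13  ] [0.5057 0.0842 0.1322]
rk3 [ 0.536  -0.1037  0.13  ] [ 0.535  -0.1019  0.1319]
rk4 [ 0.5955 -0.095   0.13  ] [ 0.5954 -0.095   0.13  ]
w1 [0.5424 0.0559 0.13  ] [0.5527 0.0405 0.1097]
w2 [ 0.5521 -0.0049  0.13  ] [ 0.5603 -0.018   0.1143]
w3 [ 0.5614 -0.0639  0.13  ] [ 0.5701 -0.0789  0.1137]
flange [0.5071 0.2054 0.129 ] [0.4966 0.218  0.1518]
```

View pics/side0_c320_290.png

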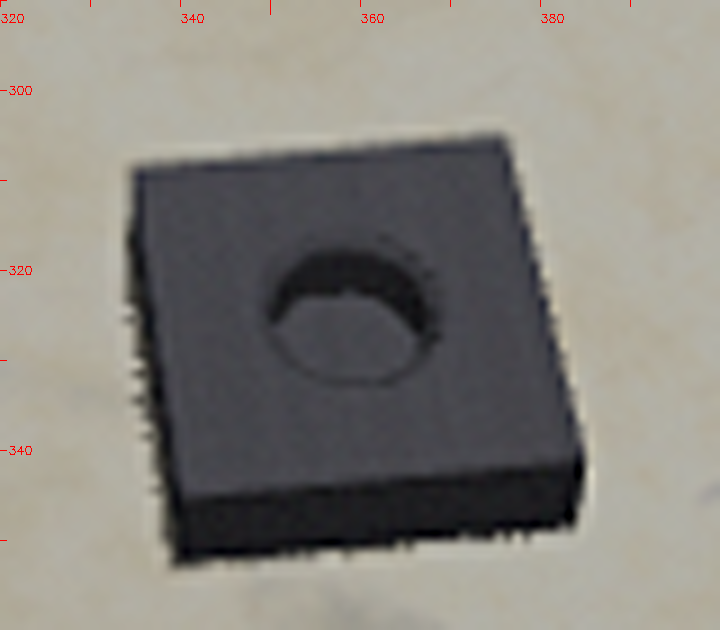

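View pics/scene0_c360_140.png

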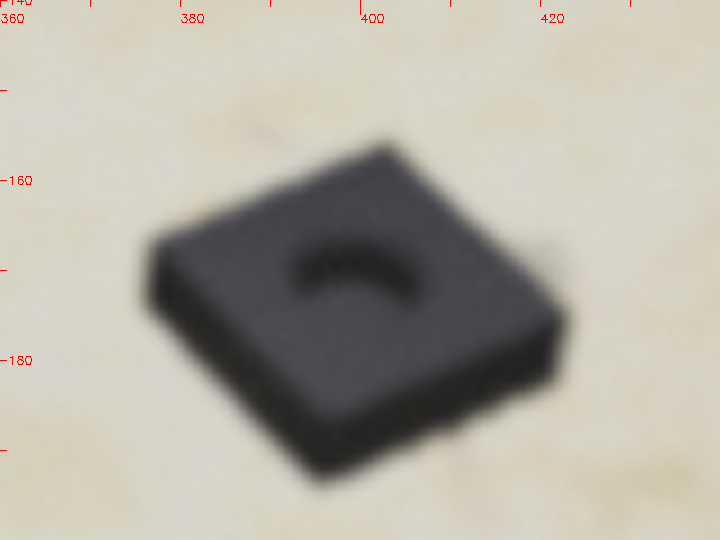

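```bash
python3 -c "
from h import *
im,d,s=grab('wrist','w0')
for nm,u,v in [('TL',335,308.5),('TR',376,305.2),('BR',384,341),('BL',340,344.5),('hole',359,325.2)]: print(nm,atz('side',u,v,.026).round(4))
for nm,u,v in [('top',403,156),('R',422.5,175),('B',396.5,186.5),('L',377,167),('hole',399.5,171)]: print(nm,atz('scene',u,v,.026).round(4))
"
```

```text
TL [ 0.4507 -0.2026  0.026 ]
TR [ 0.5224 -0.2417  0.026 ]
BR [ 0.4821 -0.3136  0.026 ]
BL [ 0.4111 -0.274   0.026 ]
hole [ 0.4656 -0.2601  0.026 ]
top [ 0.4826 -0.3126  0.026 ]
R [ 0.4113 -0.2726  0.026 ]
B [ 0.4493 -0.2025  0.026 ]
L [ 0.5213 -0.2405  0.026 ]
hole [ 0.4664 -0.2564  0.026 ]
```

View pics/w0.png

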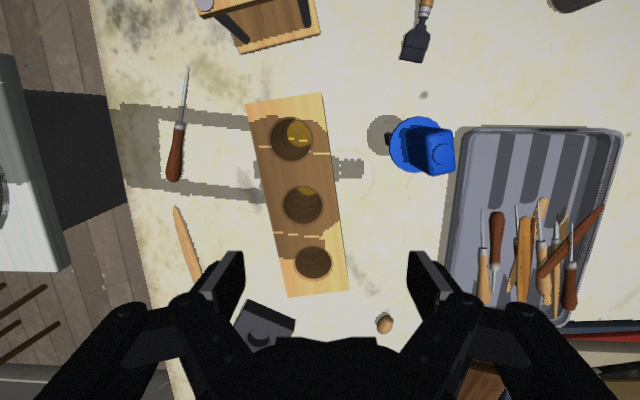

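```bash
python3 -c "
from h import *
im=cv2.imread('pics/w0.png'); im=np.clip(im.astype(float)*1.8,0,255).astype('uint8'); cv2.imwrite('pics/w0b.png',im)
crop('w0b',240,80,360,300,5 if 0 else 3)
import os
crop('w0b',265,110,345,285,4)
"
```

```text
(no output)
```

View pics/w0b_c265_110.png

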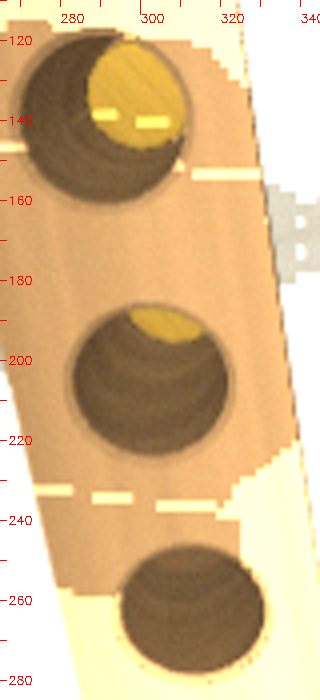

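Emit:
{"name": "play_rows", "arguments": {
  "plan": [
    [[0,0,-0.02,0.05,0],[0,0,-0.02,0.1,0],[0,0,-0.02,0.12,0],[0,0,-0.02,0.12,0]]
  ]
}}

```text
clock: 0.55
position: [0.5544, -0.1232, 0.2302]
ee_rot: [-0.499, -0.5, -0.499, 0.502]
contact_force: [0.0, 0.5, -0.1]
width: 0.0855
```

```bash
python3 -c "
from h import *
im,d,s=grab('wrist','w1'); print(s['clock'],s['position'],s['contact_force'])
im=cv2.imread('pics/w1.png'); im=np.clip(im.astype(float)*1.6,0,255).astype('uint8'); cv2.imwrite('pics/w1b.png',im)
"
```

```text
0.55 [ 0.55438284 -0.12322462  0.2302252 ] [ 0.03069596  0.51844227 -0.12632987]
```

View pics/w1b.png

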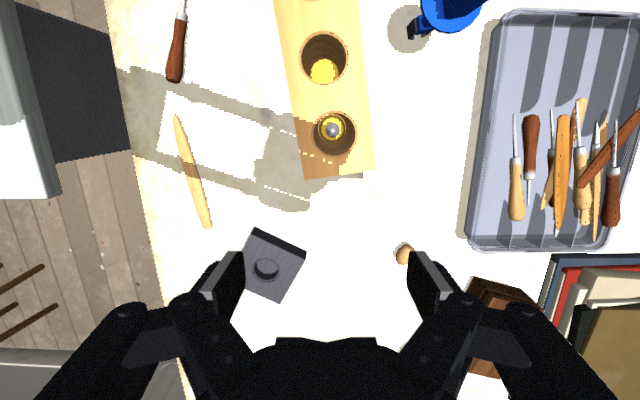

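```bash
python3 -c "
from h import *
crop('w1b',290,100,370,170,9)
crop('w1b',235,220,315,310,7)
"
```

```text
(no output)
```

View pics/w1b_c290_100.png

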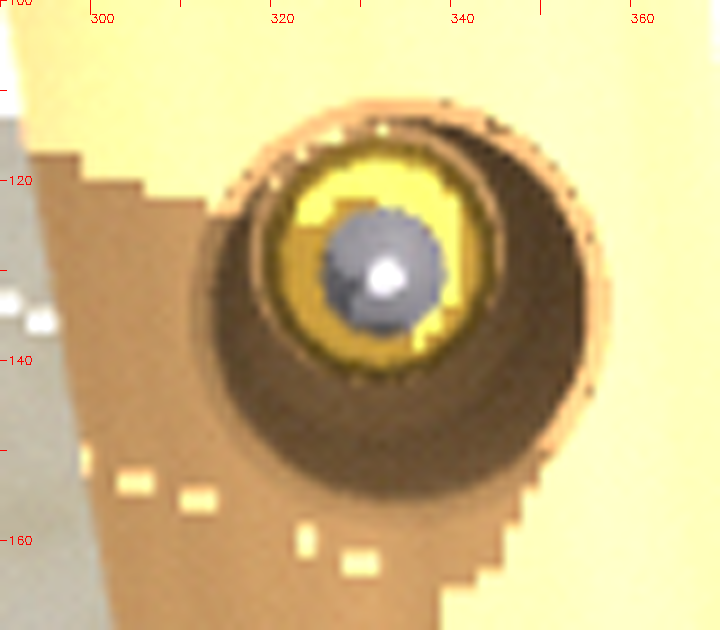

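View pics/w1b_c235_220.png

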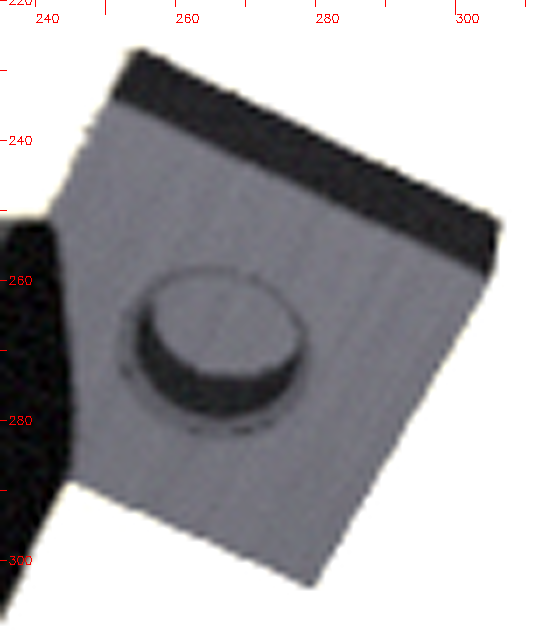

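```bash
python3 -c "
from h import *
print(ray('wrist',320,200,'w1'))
print('well',atz('wrist',334.3,134.3,.13,'w1'), 'body',atz('wrist',332,129,.036,'w1'))
for z in (.046,.058,.07): print('knob',atz('wrist',332.6,130,z,'w1'))
print('tip',atz('wrist',332.5,130.5,.07,'w1'),atz('wrist',332.5,130.5,.06,'w1'))
print(atd('wrist',332,130,'w1'))
print('w2',atz('wrist',323.8,58.5,.13,'w1'))
print('basehole',atz('wrist',265.5,270.3,.026,'w1'))
for u,v in [(251.5,234),(304.5,260),(279.5,304)]:print(atz('wrist',u,v,.026,'w1'))
"
```

```text
(array([ 0.55560823, -0.0465059 ,  0.37142497]), array([-0.02346496, -0.29536799, -0.95531397]))
well [ 0.5622882  -0.06322086  0.13      ] body [ 0.56217924 -0.06367715  0.036     ]
knob [ 0.56266512 -0.06426911  0.046     ]
knob [ 0.5624049 -0.0636141  0.058    ]
knob [ 0.56214467 -0.06295908  0.07      ]
tip [ 0.56204152 -0.0634697   0.07      ] [ 0.56225495 -0.06403249  0.06      ]
[ 0.56164243 -0.0633093   0.06354617]
w2 [ 0.55376015 -0.00477722  0.13      ]
basehole [ 0.46928553 -0.25675462  0.026     ]
[ 0.45426432 -0.20101104  0.026     ]
[ 0.5247425  -0.24042205  0.026     ]
[ 0.48588152 -0.31339839  0.026     ]
```

Emit:
{"name": "play_rows", "arguments": {
  "plan": [
    [[0,-0.05,-0.01,-0.04,0],[0,-0.05,-0.015,-0.09,0],[0,-0.05,-0.02,-0.14,0],[0,-0.05,-0.03,-0.19,0],[0,-0.05,-0.04,-0.24,0],[0,-0.05,-0.05,-0.29,0],[0,-0.05,-0.05,-0.32,0],[0,-0.05,-0.05,-0.323,0],[0,-0.05,-0.05,-0.323,0]]
  ]
}}

```text
clock: 1.5
position: [0.5044, 0.2038, 0.2803]
ee_rot: [0.499, 0.499, 0.501, -0.5]
contact_force: [-1.0, -0.5, -0.2]
width: 0.0855
```

```bash
python3 -c "
from h import *
im,d,s=grab('wrist','w2'); print(s['clock'],s['position'],s['contact_force'])
crop('w2',240,120,400,260,5)
"
```

```text
1.5 [0.50436003 0.20376079 0.28030056] [-0.97193611 -0.46080375 -0.24863925]
```

View pics/w2_c240_120.png

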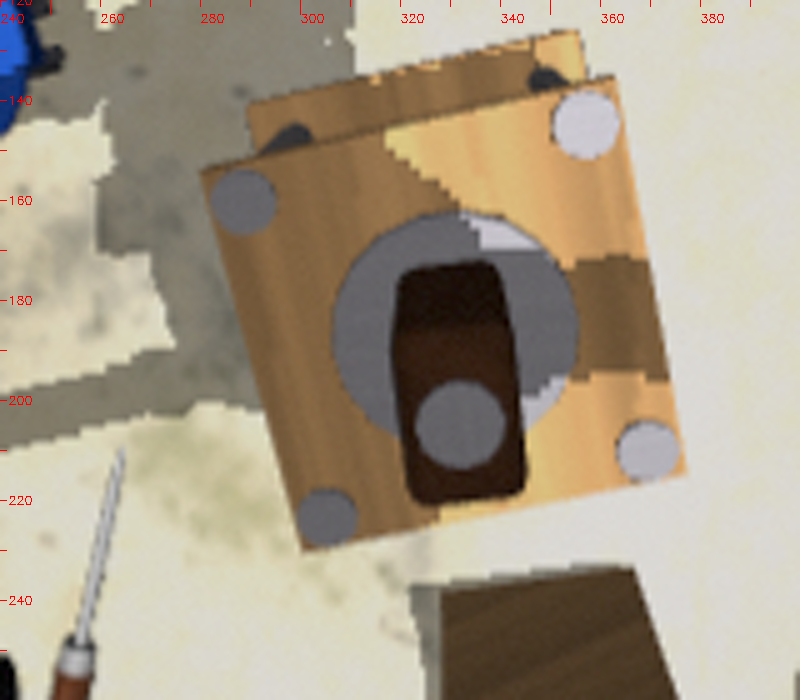

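```bash
python3 -c "
from h import *
im=cv2.imread('pics/w2.png'); im=np.clip(im.astype(float)*3,0,255).astype('uint8'); cv2.imwrite('pics/w2b.png',im)
crop('w2b',305,160,355,230,10)
P=lambda u,v,z: atz('wrist',u,v,z,'w2')
print('cap',P(329.5,205,.196),atd('wrist',329.5,205,'w2'))
print('flange c',P(331,188,.129),atd('wrist',350,186,'w2'))
c=[P(279,154.5,.125),P(361,135,.125),P(375,215,.125),P(299.5,230,.125)]
print(np.array(c),np.mean(c,0))
for i in range(4):
  d=c[(i+1)%4]-c[i]; print(np.linalg.norm(d),np.degrees(np.arctan2(d[1],d[0])))
a=P(321,221,.19);b=P(341,218.5,.19);print(b-a,np.degrees(np.arctan2((b-a)[1],(b-a)[0])))
"
```

```text
cap [0.50796879 0.20645263 0.196     ] [0.50800634 0.20540177 0.19278708]
flange c [0.5102645  0.20385678 0.129     ] [0.53078574 0.20595046 0.12827954]
[[0.45505191 0.23931134 0.125     ]
 [0.54102742 0.25962197 0.125     ]
 [0.5602224  0.17148155 0.125     ]
 [0.4745078  0.15292686 0.125     ]] [0.50770238 0.20583543 0.125     ]
0.08834200257470043 13.291721719009859
0.09020632658617866 -77.71410953772009
0.08769987722677136 -167.78561200590323
0.08854834220964909 102.69262152220715
[0.01769834 0.00241641 0.        ] 7.774708625873542
```

View pics/w2b_c305_160.png

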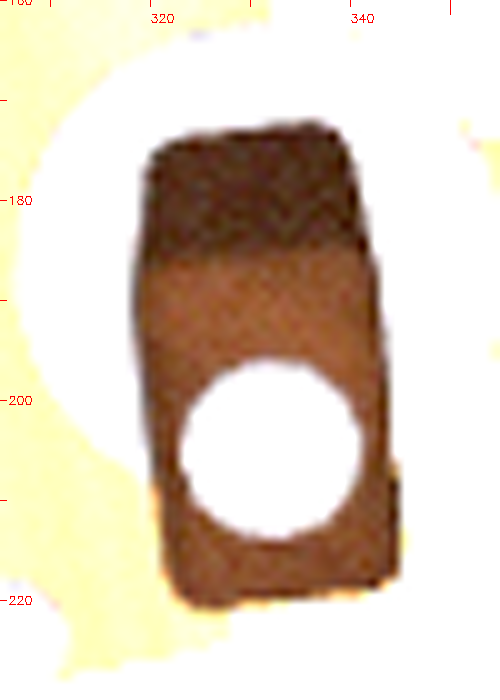

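```bash
python3 -c "
from h import *
crop('scene0',240,230,320,345,6)
P=lambda u,v,z: atz('wrist',u,v,z,'w2')
print('cap',P(332,205,.194))
print('flange c',P(331,187.2,.129))
c=[P(281,154,.125),P(363,135,.125),P(377.4,214.6,.125),P(300,230.4,.125)]
print(np.array(c),np.mean(c,0))
"
```

```text
cap [0.51013205 0.20580387 0.194     ]
flange c [0.51025818 0.20474807 0.129     ]
[[0.45719654 0.23983912 0.125     ]
 [0.54310145 0.25962957 0.125     ]
 [0.56290814 0.17196725 0.125     ]
 [0.47506956 0.15243096 0.125     ]] [0.50956892 0.20596672 0.125     ]
```

View pics/scene0_c240_230.png

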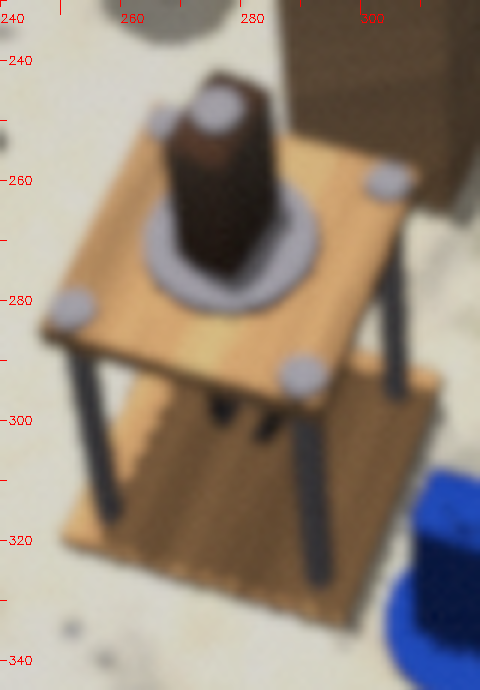

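Emit:
{"name": "play_rows", "arguments": {
  "plan": [
    [[0,0.03,0.005,-0.001,-3],[0,0.07,0.005,-0.001,-6],[0,0.11,0.005,-0.001,-6],[0,0.13,0.005,-0.001,-6],[0,0.1355,0.005,-0.001,-6],[0,0.1355,0.005,-0.001,-6]]
  ]
}}

```text
clock: 2.15
position: [0.5094, 0.2022, 0.1444]
ee_rot: [0.524, 0.473, 0.526, -0.475]
contact_force: [-0.1, -0.5, 0.6]
width: 0.0856
```

```bash
python3 -c "
from h import *
im,d,s=grab('wrist','w3'); print(s['clock'],s['position'],s['contact_force'])
im,d,s=grab('side','s3');crop('s3',200,110,320,230,5)
"
```

```text
2.15 [0.50935319 0.20224326 0.14443102] [-0.06291751 -0.48417542  0.63195238]
```

View pics/w3.png

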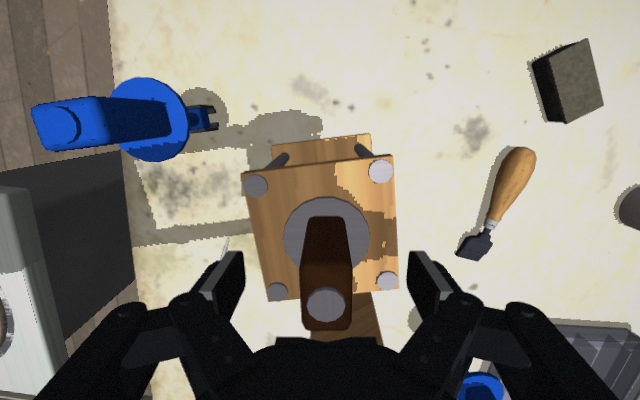

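View pics/s3_c200_110.png

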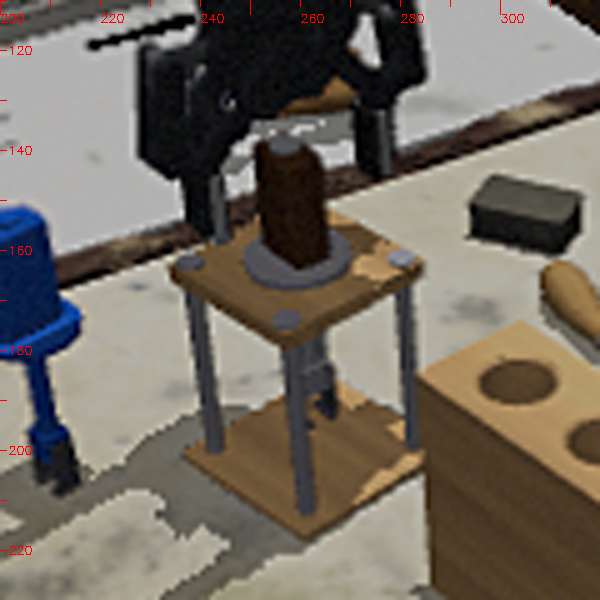

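Emit:
{"name": "play_rows", "arguments": {
  "plan": [
    [[0,0,0,-0.003,0],[0.4,0,0,-0.003,0],[0.8,0,0,-0.003,0],[1,0,0,-0.003,0],[1,0,0,-0.003,0],[1,0,0,-0.003,0],[1,0,0,-0.003,0],[1,0,0,-0.003,0],[1,0,0,-0.003,0],[1,0,0,-0.003,0]]
  ],
  "grip_force": 80
}}

```text
clock: 3.25
position: [0.5103, 0.2061, 0.1464]
ee_rot: [0.525, 0.474, 0.525, -0.473]
contact_force: [-1.0, 0.7, 3.6]
width: 0.021
```

```bash
python3 -c "
from h import *
im,d,s=grab('wrist','w4'); print(s)
crop('w4',240,180,420,360,4)
"
```

```text
{'clock': 3.25, 'qpos': array([2.57029076e-01, 3.00428547e-01, 1.69186161e+00, 7.88232654e-04,
       1.14922663e+00, 1.53798935e-01]), 'qd': array([ 1.37903177e-04,  7.33831790e-05,  1.51223320e-03, -7.88502217e-04,
       -1.82240473e-03, -1.43481150e-03]), 'effort': array([-5.25760408e-01, -3.87959504e+01, -2.15240729e+01, -2.20669010e-01,
       -3.09000118e-01,  5.66553659e-03]), 'position': array([0.51026621, 0.20614816, 0.14639985]), 'ee_rot': array([ 0.52485579,  0.47378447,  0.5252518 , -0.4734609 ]), 'contact_force': array([-1.01649833,  0.71679317,  3.58645875]), 'moment': array([-0.00518624,  0.11596288,  0.01376162]), 'width': 0.021023478592867035}
```

View pics/w4_c240_180.png

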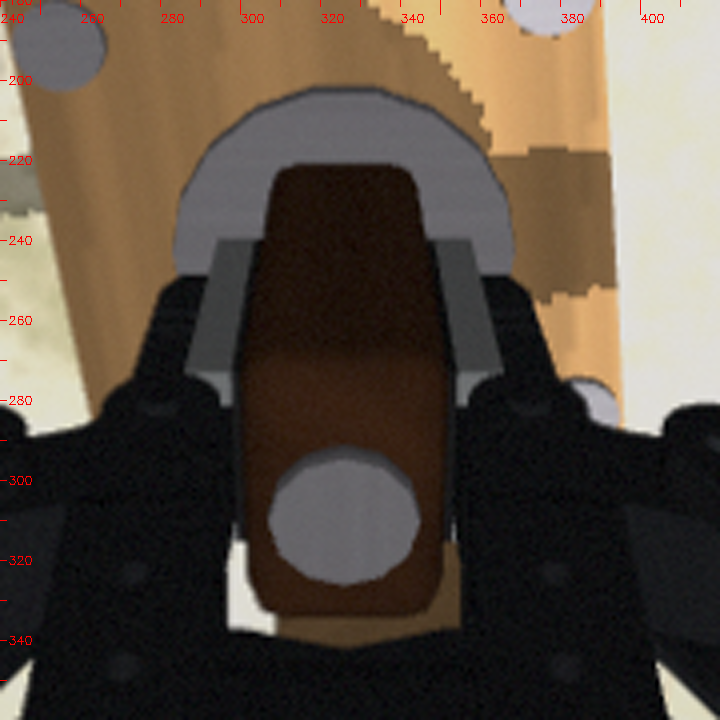

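Emit:
{"name": "play_rows", "arguments": {
  "plan": [
    [[1,-0.01,0,0,0],[1,-0.03,0,0,0],[1,-0.06,0,0,0],[1,-0.09,0,0,0],[1,-0.12,0,0,0],[1,-0.135,0,0,0],[1,-0.135,0,0,0],[1,-0.135,0,0,0]]
  ]
}}

```text
clock: 4.1
position: [0.5099, 0.2058, 0.2807]
ee_rot: [0.525, 0.473, 0.525, -0.474]
contact_force: [-0.2, -0.7, -2.4]
width: 0.021
```

```bash
python3 -c "
from h import *
im,d,s=grab('wrist','w5'); print(s['clock'],s['position'],s['ee_rot'],s['contact_force'],s['width'])
im,d,s=grab('side','s5');crop('s5',200,60,340,220,5)
"
```

```text
4.1 [0.50988583 0.20581166 0.28072193] [ 0.52466976  0.47343004  0.52539543 -0.47386209] [-0.19644478 -0.74029468 -2.4336157 ] 0.020985707018689004
```

View pics/w5.png

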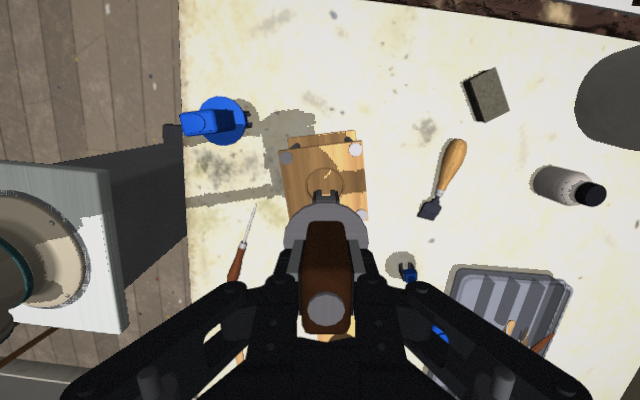

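View pics/s5_c200_60.png

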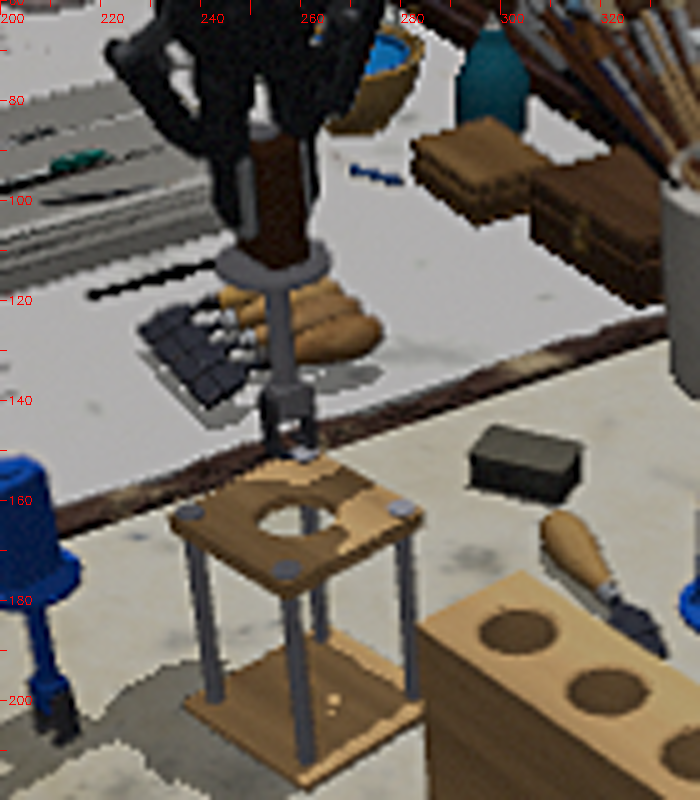

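```bash
python3 -c "
from h import *
crop('w5',290,150,370,260,7)
print('claw side',atz('side',257.5,150.3,.1623))
print('flange side',atz('side',254.4,112,.2807-.1464+.129))
print('hole side',atz('side',259.8,163.8,.125), atz('wrist',0,0,.1,'w5'))
"
```

```text
claw side [0.50458064 0.20057087 0.1623    ]
flange side [0.50688268 0.20145379 0.2633    ]
hole side [0.50538311 0.19692841 0.125     ] [0.15050659 0.36632751 0.1       ]
```

View pics/w5_c290_150.png

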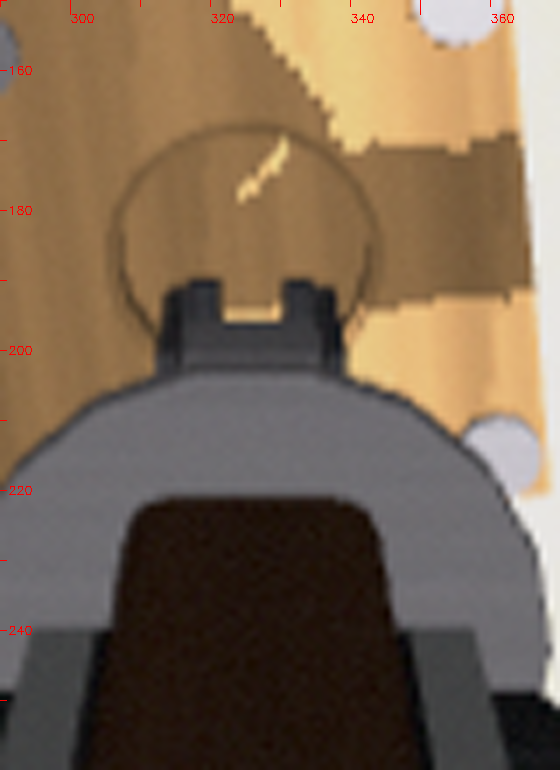

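```bash
cat >> h.py <<'E'
def projtool(pt):
    P=manip.camera_params('wrist'); M=np.linalg.inv(np.array(P['mount'])); c=M@np.r_[pt,1]
    return cv2.projectPoints(c[None,:3],np.zeros(3),np.zeros(3),np.array(P['intrinsics']),np.array(P['dist_coeffs']))[0][0,0]
def projw(n,X):
    P=manip.camera_params(n); R=np.array(P['R']);t=np.array(P['t'],float)
    return cv2.projectPoints(np.array([X],float),cv2.Rodrigues(R)[0],t,np.array(P['intrinsics']),np.array(P['dist_coeffs']))[0][0,0]
E
python3 -c "
from h import *
for z in (-.010,-.008,-.006): print(z,[projtool([x,.004,z]) for x in (.1144,.1184)],[projtool([x,.012,z]) for x in (.1144,.1184)])
# flange edges: radius 27, top z = .1464-.130
for z in (-.03,-.027,-.024): print(z,projtool([.017,0,z]),projtool([.0214,0,z]))
print(projtool([.0184,.027,0]),projtool([.0184,-.027,0]))
# handle top at tool x=-.0436, y halfwidth17
for z in (-.017,.017): print(projtool([-.0436,.011,z]))
print(projtool([-.0496,0,0]))
"
```

```text
-0.01 [array([329.23587975, 187.6020356 ]), array([329.18655919, 186.54927386])] [array([337.71549196, 187.60592663]), array([337.54513793, 186.55314159])]
-0.008 [array([329.22730585, 189.65135324]), array([329.17822236, 188.57169377])] [array([337.68800149, 189.65514847]), array([337.51843518, 188.57546969])]
-0.006 [array([329.21875747, 191.69157957]), array([329.16990992, 190.58528034])] [array([337.66059103, 191.69528031]), array([337.49180884, 190.5889657 ])]
-0.03 [324.53870713 196.34695055] [324.56956675 194.29668626]
-0.027 [324.54331209 201.20293754] [324.57388729 199.04342134]
-0.024 [324.54788864 206.00686558] [324.57818219 203.74064006]
[367.63928262 241.6394653 ] [281.55680896 241.59687622]
[351.58943619 270.68669891]
[349.2549667 338.8265031]
[323.90181792 316.28531202]
```

```bash
cat >> h.py <<'E'
from scipy.spatial.transform import Rotation as Ro
def to(X,Y,Z):
    s=manip.get_state(); q=s['ee_rot']; R=Ro.from_quat([q[1],q[2],q[3],q[0]]).as_matrix()
    d=np.array([X,Y,Z])-s['position']; print('pos',s['position'].round(4),'F',s['contact_force'].round(2),'M',s['moment'].round(3),'w',round(s['width'],4),'clk',s['clock'])
    print('axes',R.T.round(3).tolist()); print('shift',(R.T@d).round(4))
E
python3 -c "
from h import *
to(.5623,-.0632,.262)"
```

```text
pos [0.5094 0.2057 0.2797] F [-0.2   0.31 -2.71] M [-0.004  0.031  0.023] w 0.0208 clk 4.2
axes [[-0.003, -0.0, -1.0], [0.995, 0.103, -0.003], [0.103, -0.995, -0.0]]
shift [0.0176 0.0251 0.273 ]
```

Emit:
{"name": "play_rows", "arguments": {
  "plan": [
    [[1,0,0.002,0.02,0],[1,0,0.005,0.055,0],[1,0,0.009,0.1,0],[1,0,0.014,0.15,0],[1,0,0.018,0.2,0],[1,0,0.022,0.24,0],[1,0.005,0.025,0.263,0],[1,0.012,0.025,0.273,0],[1,0.018,0.025,0.273,0],[1,0.018,0.025,0.273,0],[1,0.018,0.025,0.273,0]]
  ]
}}

```text
clock: 5.3
position: [0.5617, -0.0616, 0.2612]
ee_rot: [0.524, 0.472, 0.527, -0.474]
contact_force: [0.7, 0.0, -2.2]
width: 0.0214
```

```bash
python3 -c "
from h import *
im,d,s=grab('wrist','w6'); to(.5623,-.0632,.262)
crop('w6',285,140,375,260,6)
grab('side','s6');crop('s6',290,120,390,240,6)
grab('scene','c6');crop('c6',280,90,380,210,6)
"
```

```text
pos [ 0.562  -0.0617  0.2616] F [ 0.36  0.25 -2.31] M [-0.012 -0.07   0.033] w 0.0215 clk 5.35
axes [[-0.004, 0.0, -1.0], [0.995, 0.104, -0.003], [0.104, -0.995, -0.001]]
shift [-0.0004  0.0002  0.0015]
```

View pics/w6_c285_140.png

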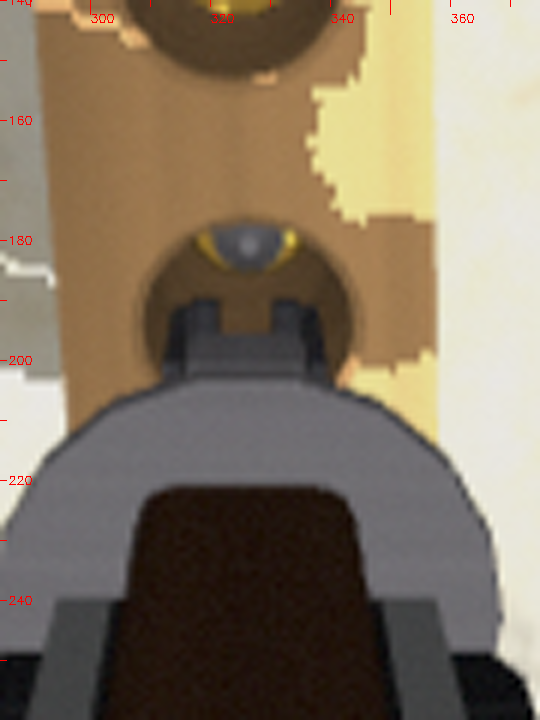

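View pics/s6_c290_120.png

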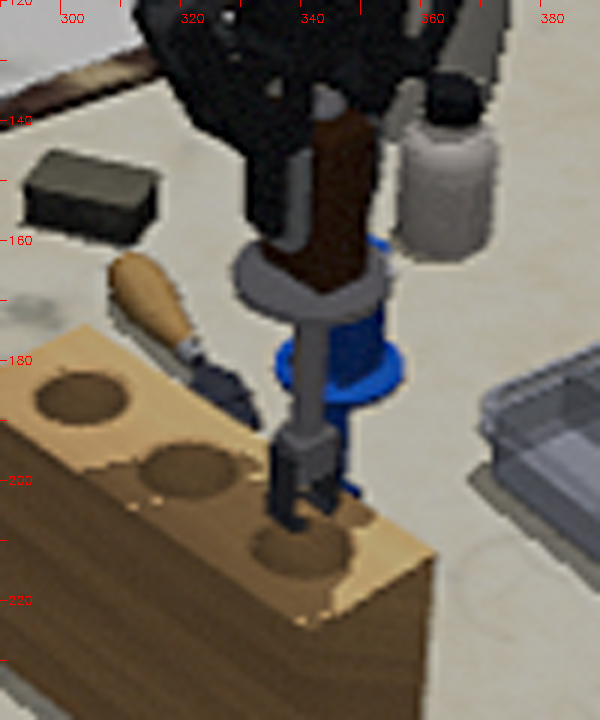

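View pics/c6_c280_90.png

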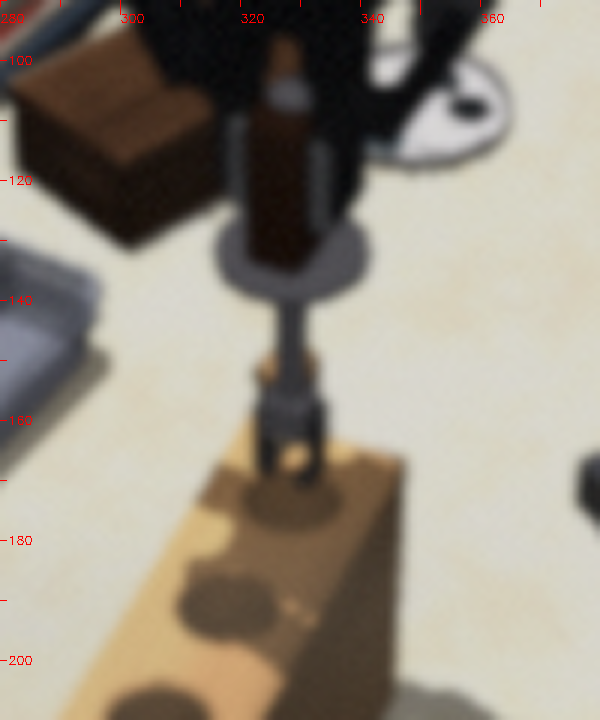

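```bash
python3 -c "
from h import *
p=atz('wrist',325.4,176.7,.13,'w6'); print('edge',p, 'well c',p-np.array([-.104,.995,0])*.018)
print('L',atz('wrist',307.7,194,.13,'w6'),'R',atz('wrist',343.2,194,.13,'w6'))
print('knob low edge', atz('wrist',326.3,180.5,.075,'w6'),atz('wrist',326.3,180.5,.06,'w6'))
z=.2616-.1184
p=atz('wrist',325.4,190.2,z,'w6'); print('barend',p,'claw c',p-np.array([-.104,.995,0])*.008)
# side
print('side well',atz('side',330.0+0,211.3,.13))
for n,a,b in [('side',(337.8,0),None)]: pass
X=np.array([.562,-.0617,z])
print('pred claw side',projw('side',X),'scene',projw('scene',X),'pred well', projw('side',[.5623,-.0632,.13]),projw('scene',[.5623,-.0632,.13]))
"
```

```text
edge [ 0.55968809 -0.04474263  0.13      ] well c [ 0.56156009 -0.06265263  0.13      ]
L [ 0.54372511 -0.06440432  0.13      ] R [ 0.57946568 -0.06059684  0.13      ]
knob low edge [ 0.56218132 -0.06118549  0.075     ] [ 0.56250778 -0.06464694  0.06      ]
barend [ 0.5608413  -0.05501461  0.1432    ] claw c [ 0.5616733  -0.06297461  0.1432    ]
side well [ 0.54045701 -0.05443111  0.13      ]
pred claw side [340.44799344 204.65395279] scene [327.27135659 168.55938373] pred well [340.79901324 209.81434895] [327.45979906 172.54163922]
```

Emit:
{"name": "play_rows", "arguments": {
  "plan": [
    [[1,0.003,0,0,0],[1,0.007,0,0,0],[1,0.012,0,0,0],[1,0.018,0,0,0],[1,0.024,0,0,0],[1,0.024,0,0,0]]
  ]
}}

```text
clock: 6.05
position: [0.5615, -0.062, 0.2367]
ee_rot: [0.524, 0.472, 0.527, -0.474]
contact_force: [-0.6, -0.2, -2.2]
width: 0.0213
```

```bash
python3 -c "
from h import *
im,d,s=grab('wrist','w7'); to(.562,-.0620,.203)
crop('w7',285,140,375,260,6)
"
```

```text
pos [ 0.5618 -0.062   0.2373] F [-0.65 -0.54 -2.74] M [-0.043 -0.01  -0.015] w 0.021 clk 6.1
axes [[-0.004, 0.0, -1.0], [0.995, 0.104, -0.004], [0.104, -0.995, -0.001]]
shift [ 0.0343  0.0004 -0.    ]
```

View pics/w7_c285_140.png

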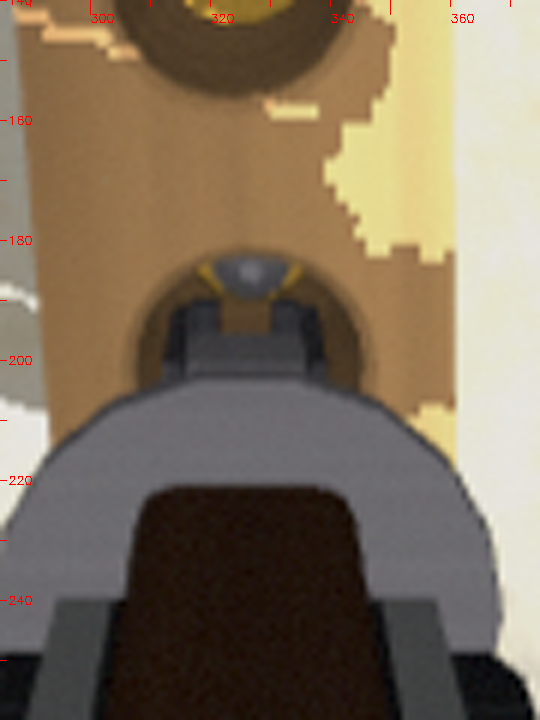

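Emit:
{"name": "play_rows", "arguments": {
  "plan": [
    [[1,0.004,0,0,0],[1,0.009,0,0,0],[1,0.015,0,0,0],[1,0.021,0,0,0],[1,0.027,0,0,0],[1,0.032,0,0,0],[1,0.034,0,0,0],[1,0.034,0,0,0]]
  ]
}}

```text
clock: 6.9
position: [0.5615, -0.062, 0.2029]
ee_rot: [0.524, 0.472, 0.527, -0.474]
contact_force: [0.5, 0.2, -2.2]
width: 0.0211
```

```bash
python3 -c "
from h import *
im,d,s=grab('wrist','w8'); to(.562,-.0620,.196)
crop('w8',285,140,375,260,6)
"
```

```text
pos [ 0.5617 -0.0621  0.2032] F [-0.54 -0.26 -1.97] M [ 0.026 -0.005 -0.029] w 0.0213 clk 6.95
axes [[-0.004, 0.0, -1.0], [0.995, 0.104, -0.004], [0.104, -0.995, -0.001]]
shift [ 0.0072  0.0003 -0.    ]
```

View pics/w8_c285_140.png

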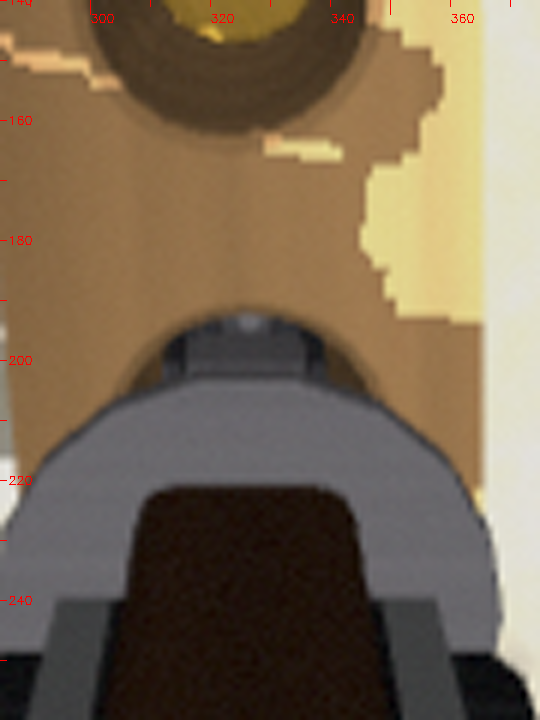

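Emit:
{"name": "play_rows", "arguments": {
  "plan": [
    [[1,0.003,0,0,0],[1,0.006,0,0,0],[1,0.008,0,0,0],[1,0.01,0,0,0],[1,0.01,0,0,0]]
  ]
}}

```text
clock: 7.45
position: [0.5614, -0.062, 0.1928]
ee_rot: [0.524, 0.472, 0.527, -0.474]
contact_force: [-0.5, -0.1, -2.2]
width: 0.0211
```

Emit:
{"name": "play_rows", "arguments": {
  "plan": [
    [[1,0.001,0,0,0],[1,0.002,0,0,0],[1,0.003,0,0,0],[1,0.004,0,0,0],[1,0.004,0,0,0]]
  ]
}}

```text
clock: 7.95
position: [0.5613, -0.062, 0.1887]
ee_rot: [0.524, 0.472, 0.527, -0.474]
contact_force: [-0.3, -0.9, -2.1]
width: 0.0209
```

Emit:
{"name": "play_rows", "arguments": {
  "plan": [
    [[1,0.001,0,0,0],[1,0.002,0,0,0],[1,0.003,0,0,0],[1,0.003,0,0,0]]
  ]
}}

```text
clock: 8.35
position: [0.5612, -0.062, 0.1855]
ee_rot: [0.524, 0.472, 0.527, -0.474]
contact_force: [-0.3, 0.1, -2.0]
width: 0.0207
```

Emit:
{"name": "play_rows", "arguments": {
  "plan": [
    [[1,0.001,0,0,0],[1,0.002,0,0,0],[1,0.003,0,0,0],[1,0.003,0,0,0]]
  ]
}}

```text
clock: 8.75
position: [0.5611, -0.0619, 0.1823]
ee_rot: [0.524, 0.472, 0.527, -0.474]
contact_force: [0.2, 0.7, -2.0]
width: 0.0212
```

Emit:
{"name": "play_rows", "arguments": {
  "plan": [
    [[1,0.001,0,0,0],[1,0.002,0,0,0],[1,0.003,0,0,0],[1,0.003,0,0,0]]
  ]
}}

```text
clock: 9.15
position: [0.5614, -0.062, 0.1794]
ee_rot: [0.524, 0.472, 0.527, -0.474]
contact_force: [0.5, -0.1, -1.3]
width: 0.0211
```

Emit:
{"name": "play_rows", "arguments": {
  "plan": [
    [[1,0.001,0,0,0],[1,0.002,0,0,0],[1,0.002,0,0,0]]
  ]
}}

```text
clock: 9.45
position: [0.5614, -0.062, 0.1775]
ee_rot: [0.524, 0.472, 0.527, -0.474]
contact_force: [0.3, -1.1, 0.8]
width: 0.0209
```

Emit:
{"name": "play_rows", "arguments": {
  "plan": [
    [[1,0.001,0,0,0],[1,0.002,0,0,0],[1,0.002,0,0,0]]
  ]
}}

```text
clock: 9.75
position: [0.5615, -0.0621, 0.1756]
ee_rot: [0.524, 0.472, 0.527, -0.474]
contact_force: [-0.1, 0.0, 0.8]
width: 0.0213
```

Emit:
{"name": "play_rows", "arguments": {
  "plan": [
    [[1,0.001,0,0,0],[1,0.002,0,0,0],[1,0.002,0,0,0]]
  ]
}}

```text
clock: 10.05
position: [0.5612, -0.062, 0.173]
ee_rot: [0.524, 0.472, 0.527, -0.474]
contact_force: [-0.4, -0.3, -1.4]
width: 0.021
```

Emit:
{"name": "play_rows", "arguments": {
  "plan": [
    [[1,0.001,0,0,0],[1,0.002,0,0,0],[1,0.002,0,0,0]]
  ]
}}

```text
clock: 10.35
position: [0.5607, -0.0619, 0.1703]
ee_rot: [0.523, 0.472, 0.527, -0.475]
contact_force: [-0.7, -0.5, -4.0]
width: 0.0209
```

Emit:
{"name": "play_rows", "arguments": {
  "plan": [
    [[1,0.001,0,0,0],[1,0.0015,0,0,0],[1,0.0015,0,0,0]]
  ]
}}

```text
clock: 10.65
position: [0.5604, -0.0619, 0.1684]
ee_rot: [0.523, 0.472, 0.528, -0.475]
contact_force: [0.6, -0.2, -4.1]
width: 0.0214
```

Emit:
{"name": "play_rows", "arguments": {
  "plan": [
    [[1,0.0005,0,0,0],[1,0.001,0,0,0],[1,0.001,0,0,0],[1,0.001,0,0,0]]
  ]
}}

```text
clock: 11.05
position: [0.5605, -0.0619, 0.1676]
ee_rot: [0.523, 0.472, 0.528, -0.475]
contact_force: [0.2, -0.1, -2.6]
width: 0.0211
```

```bash
python3 -c "
from h import *
im,d,s=grab('wrist','w9'); to(.562,-.0620,.196)
crop('w9',285,140,375,260,6)
"
```

```text
pos [ 0.5605 -0.0618  0.1676] F [ 0.78  0.44 -1.92] M [ 0.039 -0.162  0.045] w 0.0211 clk 11.1
axes [[-0.007, 0.001, -1.0], [0.995, 0.104, -0.007], [0.104, -0.995, -0.002]]
shift [-0.0284  0.0013  0.0003]
```

View pics/w9_c285_140.png

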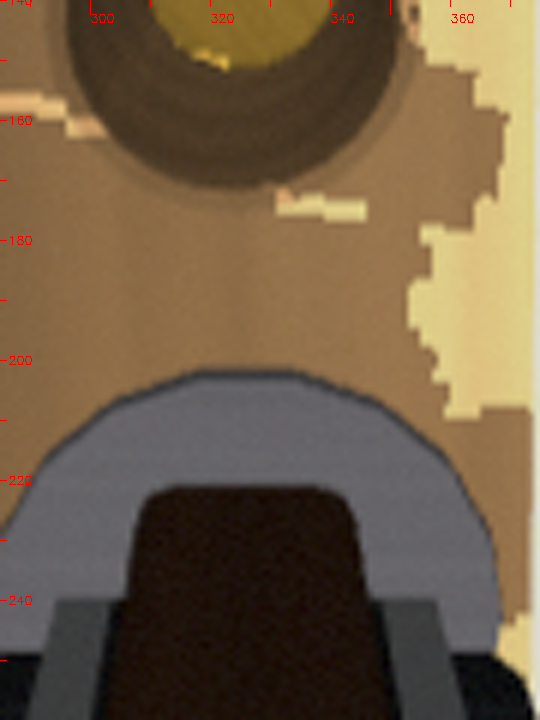

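Emit:
{"name": "play_rows", "arguments": {
  "plan": [
    [[1,0.0005,0,0,0],[1,0.001,0,0,0],[1,0.0015,0,0,0],[1,0.0015,0,0,0]]
  ]
}}

```text
clock: 11.5
position: [0.5604, -0.0619, 0.166]
ee_rot: [0.523, 0.472, 0.528, -0.475]
contact_force: [0.3, 0.1, -2.6]
width: 0.0211
```

Emit:
{"name": "play_rows", "arguments": {
  "plan": [
    [[1,0.0005,0,0,0],[1,0.001,0,0,0],[1,0.001,0,0,0]]
  ]
}}

```text
clock: 11.8
position: [0.5607, -0.0619, 0.1652]
ee_rot: [0.523, 0.472, 0.527, -0.475]
contact_force: [-0.2, -0.1, -0.4]
width: 0.0209
```

Emit:
{"name": "play_rows", "arguments": {
  "plan": [
    [[1,-0.001,0.0005,0,0],[1,-0.003,0.001,0,0],[1,-0.005,0.001,0,0],[1,-0.008,0.001,0,0],[1,-0.011,0.001,0,0],[1,-0.014,0.001,0,0],[1,-0.014,0.001,0,0],[1,-0.014,0.001,0,0]]
  ]
}}

```text
clock: 12.6
position: [0.5617, -0.0618, 0.1793]
ee_rot: [0.523, 0.472, 0.527, -0.475]
contact_force: [-0.2, -0.2, -4.4]
width: 0.0213
```

```bash
python3 -c "
from h import *
to(.562,-.0620,.196)
"
```

```text
pos [ 0.5617 -0.0618  0.1793] F [-0.21 -0.16 -4.36] M [0.03  0.06  0.009] w 0.0213 clk 12.6
axes [[-0.007, 0.001, -1.0], [0.995, 0.104, -0.007], [0.104, -0.995, -0.002]]
shift [-0.0167  0.0002  0.0002]
```

Emit:
{"name": "play_rows", "arguments": {
  "plan": [
    [[1,-0.005,0,0,0],[1,-0.015,0,0,0],[1,-0.03,0,0,0],[1,-0.045,0,0,0],[1,-0.06,0,0,0],[1,-0.075,0,0,0],[1,-0.09,0,0,0],[1,-0.105,0,0,0],[1,-0.12,0,0,0],[1,-0.132,0,0,0],[1,-0.138,0,0,0],[1,-0.138,0,0,0]]
  ]
}}

```text
clock: 13.8
position: [0.5631, -0.062, 0.3184]
ee_rot: [0.524, 0.472, 0.527, -0.474]
contact_force: [0.3, 0.4, -5.5]
width: 0.021
```

```bash
python3 -c "
from h import *
grab('wrist','w10'); to(.4685,-.2570,.317)
grab('side','s10');crop('s10',280,60,420,220,5)
crop('w10',285,100,375,260,5)
"
```

```text
pos [ 0.5626 -0.0619  0.3175] F [ 0.27  1.14 -5.6 ] M [-0.01   0.029  0.014] w 0.021 clk 13.85
axes [[-0.007, 0.001, -1.0], [0.995, 0.104, -0.006], [0.104, -0.995, -0.001]]
shift [ 0.001  -0.114   0.1842]
```

View pics/s10_c280_60.png

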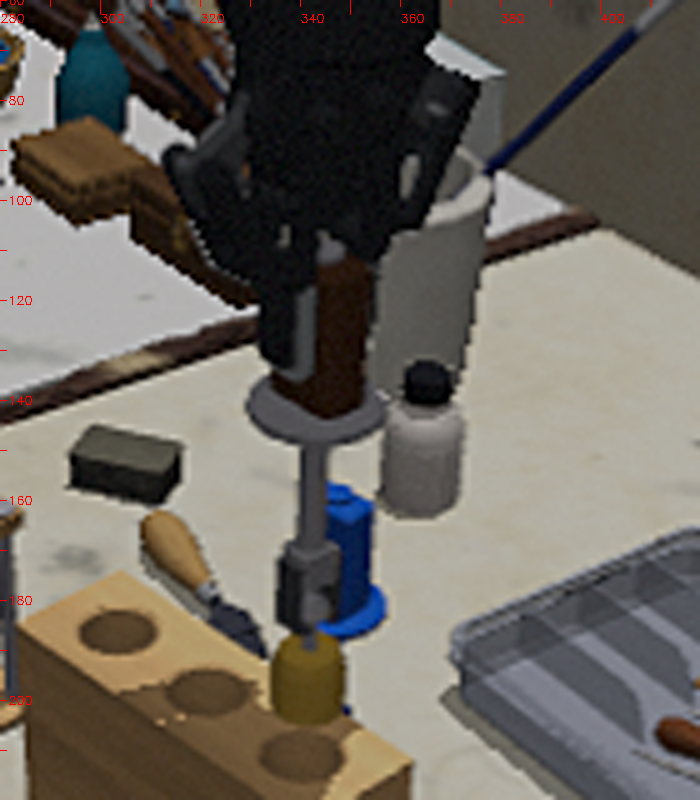

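View pics/w10_c285_100.png

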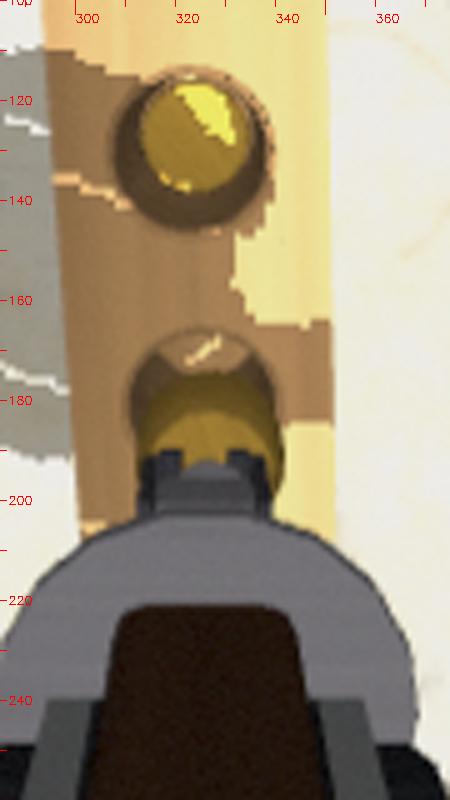

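Emit:
{"name": "play_rows", "arguments": {
  "plan": [
    [[1,0,-0.004,0.006,0],[1,0,-0.012,0.018,0],[1,0,-0.023,0.036,0],[1,0,-0.036,0.057,0],[1,0,-0.05,0.08,0],[1,0,-0.064,0.103,0],[1,0,-0.078,0.126,0],[1,0,-0.091,0.147,0],[1,0,-0.102,0.165,0],[1,0,-0.11,0.178,0],[1,0,-0.114,0.184,0],[1,0,-0.114,0.184,0]]
  ]
}}

```text
clock: 15.1
position: [0.4675, -0.2575, 0.3171]
ee_rot: [0.523, 0.472, 0.527, -0.475]
contact_force: [0.5, 0.5, -4.2]
width: 0.0209
```

Emit:
{"name": "play_rows", "arguments": {
  "plan": [
    [[1,0.005,0,0,0],[1,0.015,0,0,0],[1,0.03,0,0,0],[1,0.045,0,0,0],[1,0.06,0,0,0],[1,0.075,0,0,0],[1,0.09,0,0,0],[1,0.1,0,0,0],[1,0.105,0,0,0],[1,0.107,0,0,0],[1,0.107,0,0,0]]
  ]
}}

```text
clock: 16.2
position: [0.4669, -0.2573, 0.2103]
ee_rot: [0.523, 0.472, 0.527, -0.475]
contact_force: [0.1, 0.5, -4.5]
width: 0.0214
```

```bash
python3 -c "
from h import *
grab('wrist','w11'); to(.4685,-.2570,.2)
grab('side','s11');crop('s11',310,230,410,360,6)
grab('scene','c11');crop('c11',360,100,440,200,7)
crop('w11',265,110,385,260,5)
"
```

```text
pos [ 0.467  -0.2575  0.2106] F [ 0.03 -0.38 -3.71] M [ 0.005 -0.008 -0.034] w 0.0211 clk 16.25
axes [[-0.007, 0.001, -1.0], [0.995, 0.103, -0.007], [0.103, -0.995, -0.001]]
shift [ 0.0106  0.0016 -0.0003]
```

View pics/s11_c310_230.png

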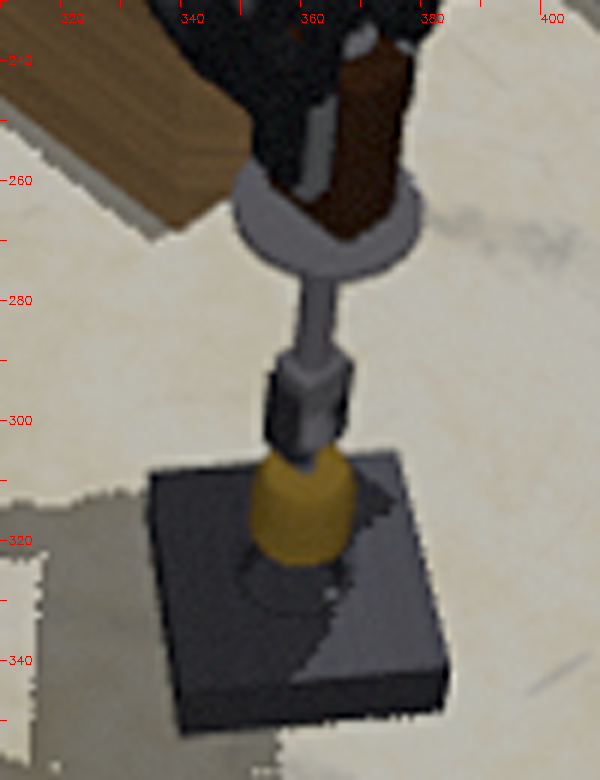

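View pics/w11_c265_110.png

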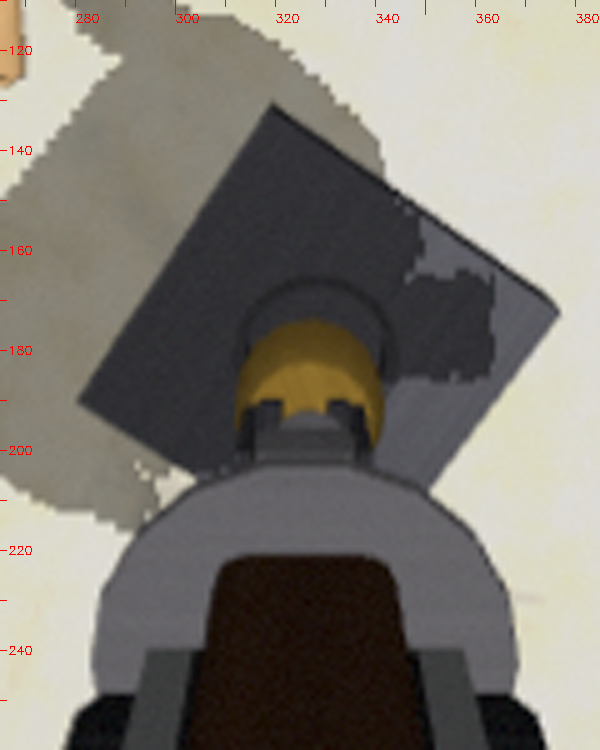

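View pics/c11_c360_100.png

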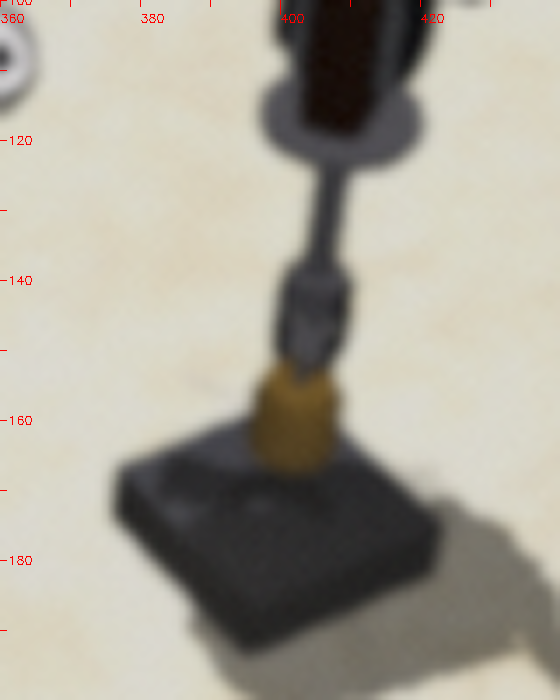

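```bash
python3 -c "
from h import *
P=lambda u,v,z: atz('wrist',u,v,z,'w11')
L=P(280.6,190,.026);R=P(377,172.4,.026);T=P(319.8,130.6,.026)
print('base c',(L+R)/2,np.linalg.norm(L-R),np.linalg.norm(L-T),np.linalg.norm(R-T))
tz=np.array([.103,-.995,0])
for r in(.017,.018):print('hole from top',P(328.5,165.6,.026)+tz*r)
print('hole LR',P(312.8,183,.026),P(343.4,183,.026))
zb=.0486
print('post bottom from top',P(327.3,174,zb)+tz*.016,'LR',P(312.4,189,zb),P(342,189,zb))
print('post LR top',P(312.4,195,zb+.03),P(342,195,zb+.03))
# side
for X in [(.467,-.2575,zb),(.4685,-.257,.026),(.4663,-.2575,.026)]: print(X,projw('side',X),projw('scene',X))
"
```

```text
base c [ 0.46916222 -0.25707494  0.026     ] 0.11707181569634999 0.08450853534396102 0.08263301999447947
hole from top [ 0.46917009 -0.25521914  0.026     ]
hole from top [ 0.46927309 -0.25621414  0.026     ]
hole LR [ 0.45097495 -0.26112043  0.026     ] [ 0.48734366 -0.25727527  0.026     ]
post bottom from top [ 0.46828665 -0.25968431  0.0486    ] LR [ 0.45183409 -0.26250059  0.0486    ] [ 0.48478634 -0.25901102  0.0486    ]
post LR top [ 0.45328932 -0.26073626  0.0786    ] [ 0.48317414 -0.25756592  0.0786    ]
(0.467, -0.2575, 0.0486) [359.44816971 316.61902434] [400.49971897 163.96246549]
(0.4685, -0.257, 0.026) [359.21949266 323.34791521] [398.83548413 170.55728441]
(0.4663, -0.2575, 0.026) [358.46475535 324.07274512] [399.72132397 170.75066893]
```

```bash
python3 -c "
from h import *
print(atz('side',360.4,318.9,.0486), atz('scene',402.2,163.3,.0486))
c=[atz('side',310+u/6,230+v/6,.026) for u,v in [(150,473),(397,452),(447,662),(180,688)]]
print(np.mean(c,0))
c=[atz('scene',360+u/7,100+v/7,.026) for u,v in [(118,468),(438,530),(250,632)]]
print(c,(c[0]+c[1])/2)
"
```

```text
[ 0.46528953 -0.26258053  0.0486    ] [ 0.46442353 -0.26188946  0.0486    ]
[ 0.46685313 -0.25816247  0.026     ]
[array([ 0.52179972, -0.24080635,  0.026     ]), array([ 0.41017744, -0.27034846,  0.026     ]), array([ 0.44544474, -0.18983134,  0.026     ])] [ 0.46598858 -0.2555774   0.026     ]
```

Emit:
{"name": "play_rows", "arguments": {
  "plan": [
    [[1,0.002,0.001,-0.002,0],[1,0.004,0.0018,-0.0038,0],[1,0.006,0.0018,-0.0038,0],[1,0.008,0.0018,-0.0038,0],[1,0.008,0.0018,-0.0038,0]]
  ]
}}

```text
clock: 16.85
position: [0.4682, -0.2535, 0.2024]
ee_rot: [0.523, 0.472, 0.527, -0.475]
contact_force: [0.2, -0.2, -4.1]
width: 0.0211
```

```bash
python3 -c "
from h import *
grab('wrist','w12'); to(.4685,-.2535,.19)
grab('side','s12');crop('s12',320,280,400,360,8)
grab('scene','c12');crop('c12',365,130,435,195,9)
crop('w12',275,120,385,210,7)
"
```

```text
pos [ 0.4683 -0.2536  0.2026] F [-0.09  0.05 -4.38] M [-0.009 -0.028  0.008] w 0.0211 clk 16.9
axes [[-0.007, 0.001, -1.0], [0.995, 0.103, -0.007], [0.103, -0.995, -0.001]]
shift [ 0.0126  0.0003 -0.    ]
```

View pics/s12_c320_280.png

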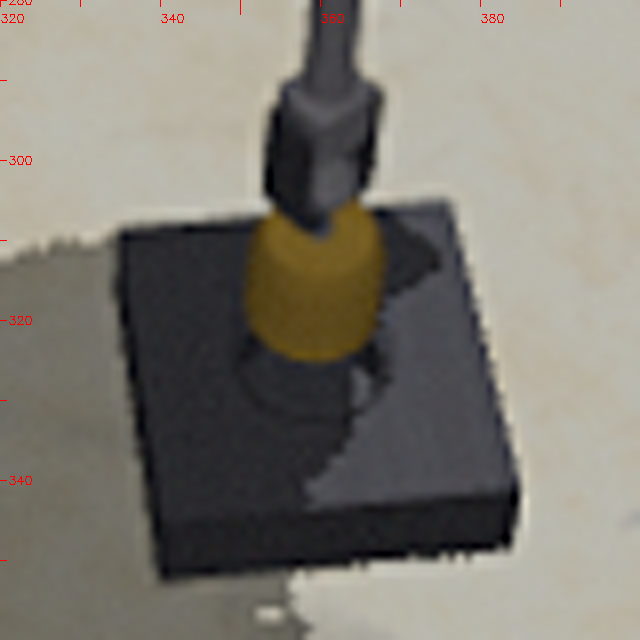

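View pics/w12_c275_120.png

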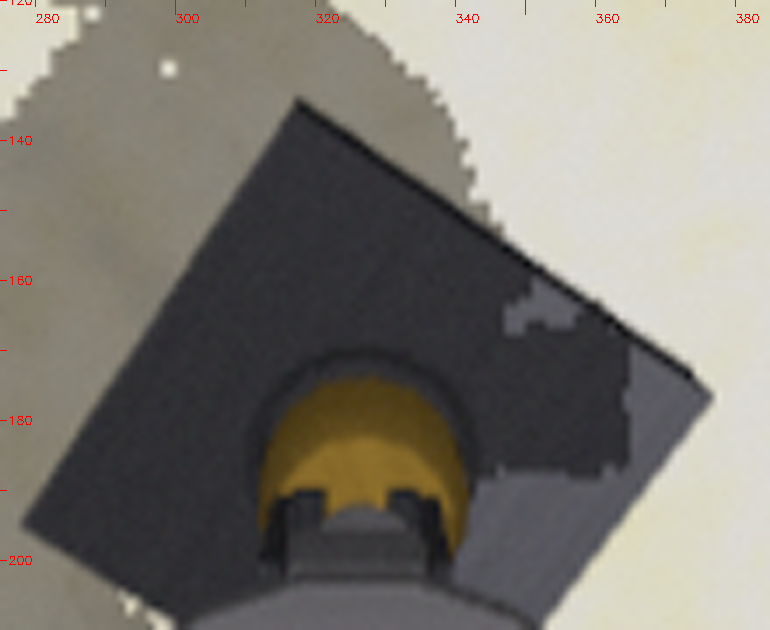

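View pics/c12_c365_130.png

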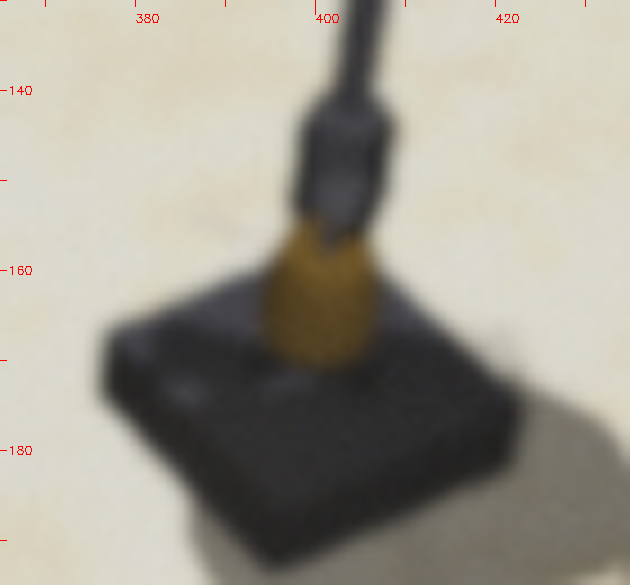

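```bash
python3 -c "
from h import *
P=lambda u,v,z: atz('wrist',u,v,z,'w12')
L=P(277.9,194.7,.026);R=P(376.9,176.7,.026)
print('base c',(L+R)/2,np.linalg.norm(L-R))
tz=np.array([.103,-.995,0]); zb=.0406
print('hole top',P(327,169.7,.026)+tz*.0185,'LR',(P(310,184,.026)+P(343.6,184,.026))/2,np.linalg.norm(P(310,184,.026)-P(343.6,184,.026)))
print('post top',P(327,173.7,zb)+tz*.016,'LR',(P(312.1,190,zb)+P(341.9,190,zb))/2)
print('side',atz('side',359.4,319.6,zb),atz('side',359.2,325.2,.026))
print('scene',atz('scene',400.4,166.3,zb))
c=[atz('side',320+u/8,280+v/8,.026) for u,v in [(118,230),(447,203),(520,490),(158,520)]]
print(np.mean(c,0))
c=[atz('scene',365+u/9,130+v/9,.026) for u,v in [(108,333),(522,402),(282,510)]]
print((c[0]+c[1])/2)
"
```

```text
base c [ 0.46919438 -0.25708904  0.026     ] 0.11796384626854112
hole top [ 0.46928778 -0.25653116  0.026     ] LR [ 0.46890258 -0.25496054  0.026     ] 0.03923895088124197
post top [ 0.46925354 -0.2556974   0.0406    ] LR [ 0.46953521 -0.25825667  0.0406    ]
side [ 0.46678775 -0.25838296  0.0406    ] [ 0.46587958 -0.26031727  0.026     ]
scene [ 0.46650621 -0.25801483  0.0406    ]
[ 0.46632044 -0.25857462  0.026     ]
[ 0.46600452 -0.25745534  0.026     ]
```

Emit:
{"name": "play_rows", "arguments": {
  "plan": [
    [[1,0.002,0,0,0],[1,0.005,0,0,0],[1,0.008,0,0,0],[1,0.011,0,0,0],[1,0.013,0,0,0],[1,0.013,0,0,0]]
  ]
}}

```text
clock: 17.6
position: [0.4681, -0.2535, 0.1894]
ee_rot: [0.523, 0.472, 0.527, -0.475]
contact_force: [-0.5, 0.5, -3.8]
width: 0.0215
```

Emit:
{"name": "play_rows", "arguments": {
  "plan": [
    [[1,0.001,0,0,0],[1,0.002,0,0,0],[1,0.003,0,0,0],[1,0.003,0,0,0]]
  ]
}}

```text
clock: 18.0
position: [0.4681, -0.2536, 0.1864]
ee_rot: [0.523, 0.472, 0.527, -0.475]
contact_force: [-0.6, -0.3, -4.5]
width: 0.021
```

Emit:
{"name": "play_rows", "arguments": {
  "plan": [
    [[1,0.001,0,0,0],[1,0.002,0,0,0],[1,0.003,0,0,0],[1,0.003,0,0,0]]
  ]
}}

```text
clock: 18.4
position: [0.4679, -0.2535, 0.1831]
ee_rot: [0.523, 0.472, 0.527, -0.475]
contact_force: [-0.3, 0.3, -4.5]
width: 0.0212
```

Emit:
{"name": "play_rows", "arguments": {
  "plan": [
    [[1,0.001,0,0,0],[1,0.002,0,0,0],[1,0.003,0,0,0],[1,0.003,0,0,0]]
  ]
}}

```text
clock: 18.8
position: [0.4678, -0.2535, 0.1799]
ee_rot: [0.523, 0.472, 0.527, -0.475]
contact_force: [-0.1, -0.3, -5.2]
width: 0.0211
```

Emit:
{"name": "play_rows", "arguments": {
  "plan": [
    [[1,0.001,0,0,0],[1,0.002,0,0,0],[1,0.004,0,0,0],[1,0.006,0,0,0],[1,0.006,0,0,0]]
  ]
}}

```text
clock: 19.3
position: [0.4676, -0.2534, 0.1735]
ee_rot: [0.522, 0.472, 0.528, -0.475]
contact_force: [-0.0, -0.7, -4.3]
width: 0.0208
```

Emit:
{"name": "play_rows", "arguments": {
  "plan": [
    [[1,0.001,0,0,0],[1,0.002,0,0,0],[1,0.003,0,0,0],[1,0.003,0,0,0]]
  ]
}}

```text
clock: 19.7
position: [0.4676, -0.2533, 0.1705]
ee_rot: [0.522, 0.472, 0.528, -0.475]
contact_force: [-0.2, -0.2, -4.6]
width: 0.0214
```

Emit:
{"name": "play_rows", "arguments": {
  "plan": [
    [[1,0.0005,0,0,0],[1,0.001,0,0,0],[1,0.0015,0,0,0],[1,0.0015,0,0,0]]
  ]
}}

```text
clock: 20.1
position: [0.4676, -0.2533, 0.1691]
ee_rot: [0.522, 0.472, 0.528, -0.475]
contact_force: [0.3, -0.9, -2.6]
width: 0.0212
```

```bash
python3 -c "
from h import *
to(.4685,-.2535,.19)
grab('side','s13');crop('s13',320,250,400,350,7)
"
```

```text
pos [ 0.4676 -0.2533  0.1691] F [ 0.27 -0.91 -2.62] M [ 0.06   0.001 -0.016] w 0.0212 clk 20.1
axes [[-0.009, 0.002, -1.0], [0.995, 0.102, -0.008], [0.102, -0.995, -0.003]]
shift [-0.0209  0.0007  0.0002]
```

View pics/s13_c320_250.png

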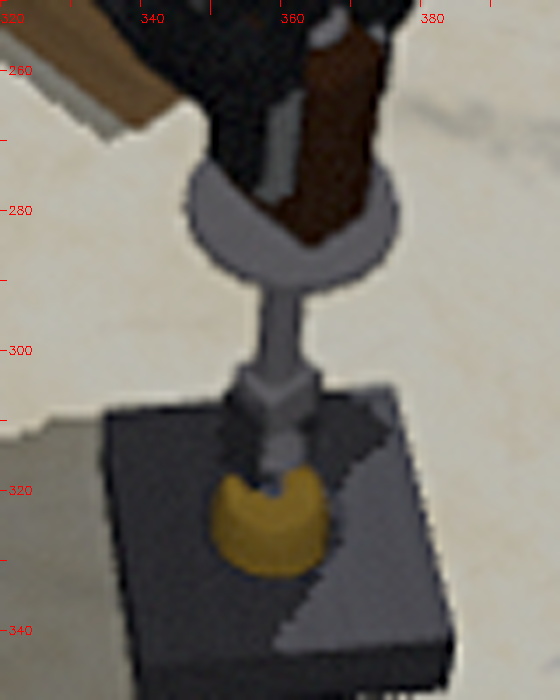

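Emit:
{"name": "play_rows", "arguments": {
  "plan": [
    [[1,0.0007,0,0,0],[1,0.0012,0,0,0],[1,0.0012,0,0,0]]
  ]
}}

```text
clock: 20.45
position: [0.4676, -0.2533, 0.1679]
ee_rot: [0.522, 0.472, 0.528, -0.475]
contact_force: [-0.6, 0.5, -2.7]
width: 0.0209
```

Emit:
{"name": "play_rows", "arguments": {
  "plan": [
    [[1,0,0,-0.001,0],[1,0,0,-0.003,0],[1,0,0,-0.005,0],[1,0,0,-0.007,0],[1,0,0,-0.007,0]]
  ]
}}

```text
clock: 20.95
position: [0.4668, -0.2459, 0.1679]
ee_rot: [0.522, 0.472, 0.528, -0.475]
contact_force: [0.2, 0.4, -1.8]
width: 0.0214
```

```bash
python3 -c "
from h import *
to(.4685,-.2535,.19)
"
```

```text
pos [ 0.4668 -0.2459  0.1679] F [ 0.24  0.35 -1.82] M [ 0.037 -0.039  0.011] w 0.0214 clk 20.95
axes [[-0.009, 0.002, -1.0], [0.995, 0.103, -0.009], [0.103, -0.995, -0.003]]
shift [-0.0221  0.0007  0.0077]
```

Low forces; continue sliding.

Emit:
{"name": "play_rows", "arguments": {
  "plan": [
    [[1,0,0,-0.002,0],[1,0,0,-0.005,0],[1,0,0,-0.008,0],[1,0,0,-0.012,0],[1,0,0,-0.016,0],[1,0,0,-0.02,0],[1,0,0,-0.024,0],[1,0,0,-0.028,0],[1,0,0,-0.028,0]]
  ]
}}

```text
clock: 21.85
position: [0.4637, -0.2174, 0.168]
ee_rot: [0.522, 0.472, 0.528, -0.475]
contact_force: [-0.2, 0.0, -2.2]
width: 0.0211
```

```bash
python3 -c "
from h import *
to(.51,.206,.29)
grab('side','s14');crop('s14',320,240,400,350,7)
grab('wrist','w14')
"
```

```text
pos [ 0.4637 -0.2174  0.168 ] F [-0.22  0.03 -2.23] M [-0.024  0.005  0.012] w 0.0211 clk 21.85
axes [[-0.009, 0.002, -1.0], [0.995, 0.103, -0.009], [0.103, -0.995, -0.003]]
shift [-0.1215  0.0887 -0.4167]
```

View pics/s14_c320_240.png

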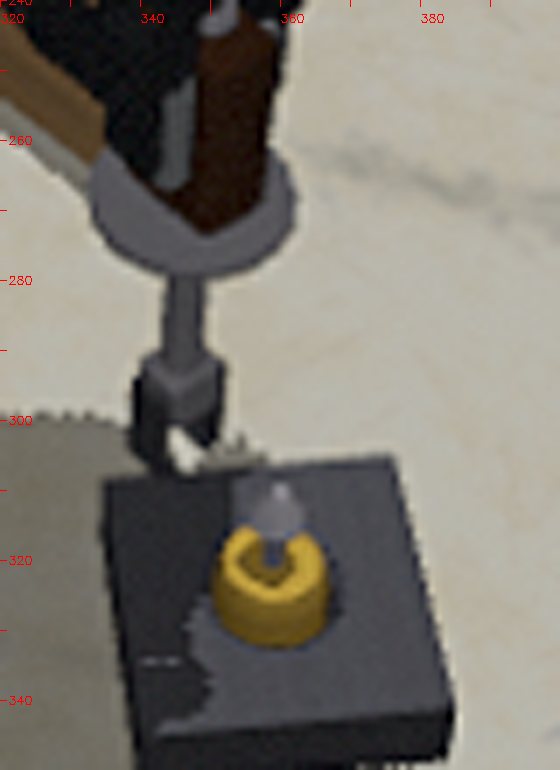

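Emit:
{"name": "play_rows", "arguments": {
  "plan": [
    [[1,-0.005,0,0,0],[1,-0.02,0,0,0],[1,-0.045,0,0,0],[1,-0.075,0,0,0],[1,-0.105,0,0,0],[1,-0.125,0,0,0],[1,-0.132,0,0,0],[1,-0.132,0,0,0]]
  ]
}}

```text
clock: 22.75
position: [0.4655, -0.2186, 0.3009]
ee_rot: [0.523, 0.472, 0.527, -0.475]
contact_force: [-0.4, -0.4, -3.3]
width: 0.021
```

Emit:
{"name": "play_rows", "arguments": {
  "plan": [
    [[1,0,0.006,-0.03,0],[1,0,0.015,-0.07,0],[1,0,0.024,-0.115,0],[1,0,0.034,-0.16,0],[1,0,0.044,-0.205,0],[1,0,0.053,-0.25,0],[1,0,0.063,-0.295,0],[1,0,0.072,-0.34,0],[1,0,0.082,-0.38,0],[1,0,0.087,-0.407,0],[1,0,0.0887,-0.4167,0],[1,0,0.0887,-0.4167,0]]
  ]
}}

```text
clock: 23.95
position: [0.5102, 0.2058, 0.2991]
ee_rot: [0.523, 0.471, 0.528, -0.476]
contact_force: [0.0, 0.3, -2.9]
width: 0.021
```

```bash
python3 -c "
from h import *
to(.5103,.206,.268)
grab('side','s15')
grab('wrist','w15');crop('w15',275,120,385,260,5)
"
```

```text
pos [0.5102 0.2058 0.2991] F [ 0.03  0.27 -2.92] M [-0.012  0.013 -0.042] w 0.021 clk 23.95
axes [[-0.01, -0.001, -1.0], [0.994, 0.105, -0.01], [0.105, -0.994, -0.0]]
shift [ 0.0311  0.0005 -0.0002]
```

View pics/w15_c275_120.png

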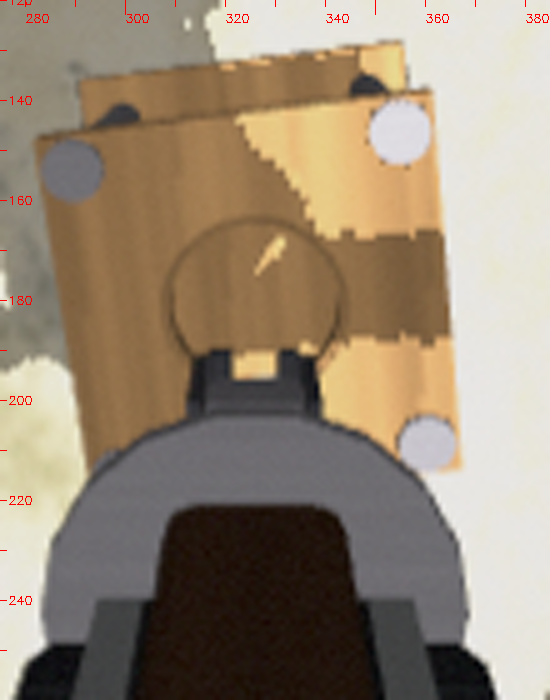

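View pics/s15.png

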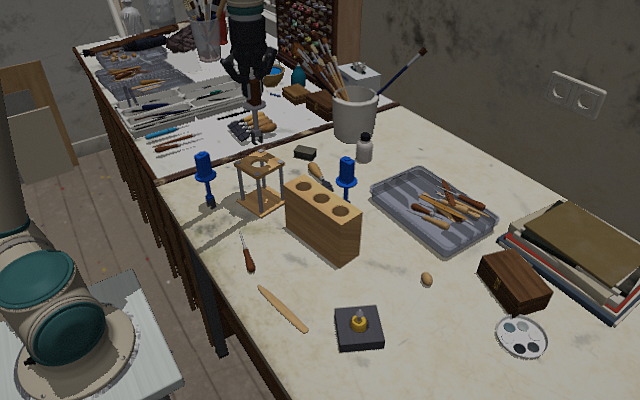

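Emit:
{"name": "play_rows", "arguments": {
  "plan": [
    [[1,0.005,0,0,0],[1,0.015,0,0,0],[1,0.028,0,0,0],[1,0.04,0,0,0],[1,0.05,0,0,0],[1,0.06,0,0,0],[1,0.07,0,0,0],[1,0.08,0,0,0],[1,0.09,0,0,0],[1,0.09,0,0,0]]
  ]
}}

```text
clock: 25.05
position: [0.5086, 0.2035, 0.2081]
ee_rot: [0.522, 0.47, 0.528, -0.477]
contact_force: [-0.3, -0.7, -2.5]
width: 0.0209
```

Emit:
{"name": "play_rows", "arguments": {
  "plan": [
    [[1,0.005,0.001,0,0],[1,0.015,0.001,0,0],[1,0.025,0.001,0,0],[1,0.035,0.001,0,0],[1,0.045,0.001,0,0],[1,0.053,0.001,0,0],[1,0.057,0.001,0,0],[1,0.057,0.001,0,0]]
  ]
}}

```text
clock: 25.85
position: [0.5085, 0.2034, 0.1503]
ee_rot: [0.522, 0.47, 0.528, -0.477]
contact_force: [0.5, 0.4, -1.8]
width: 0.0214
```

Emit:
{"name": "play_rows", "arguments": {
  "plan": [
    [[1,0.001,0.001,-0.0025,0],[1,0.002,0.001,-0.0025,0],[1,0.002,0.001,-0.0025,0]]
  ]
}}

```text
clock: 26.15
position: [0.5094, 0.2061, 0.1485]
ee_rot: [0.522, 0.47, 0.528, -0.477]
contact_force: [-0.5, -0.8, -1.7]
width: 0.0208
```

Emit:
{"name": "play_rows", "arguments": {
  "plan": [
    [[1,0.0005,0,0,0],[1,0.001,0,0,0],[1,0.0015,0,0,0],[1,0.0015,0,0,0]]
  ]
}}

```text
clock: 26.55
position: [0.5093, 0.2061, 0.147]
ee_rot: [0.522, 0.47, 0.528, -0.477]
contact_force: [-0.3, 1.1, -2.3]
width: 0.0212
```

Emit:
{"name": "play_rows", "arguments": {
  "plan": [
    [[1,0.0005,0,0,0],[1,0.001,0,0,0],[1,0.001,0,0,0]]
  ]
}}

```text
clock: 26.85
position: [0.5094, 0.2061, 0.1467]
ee_rot: [0.522, 0.47, 0.528, -0.477]
contact_force: [-2.7, 0.0, 2.7]
width: 0.0211
```

```bash
python3 -c "
from h import *
to(.5103,.206,.268)
grab('side','s16');crop('s16',210,110,310,230,6)
grab('wrist','w16')
"
```

```text
pos [0.5094 0.2061 0.1467] F [-2.7   0.03  2.7 ] M [-0.011  0.173  0.008] w 0.0211 clk 26.85
axes [[-0.012, -0.002, -1.0], [0.995, 0.103, -0.013], [0.103, -0.995, 0.001]]
shift [-0.1213 -0.0006  0.0003]
```

View pics/s16_c210_110.png

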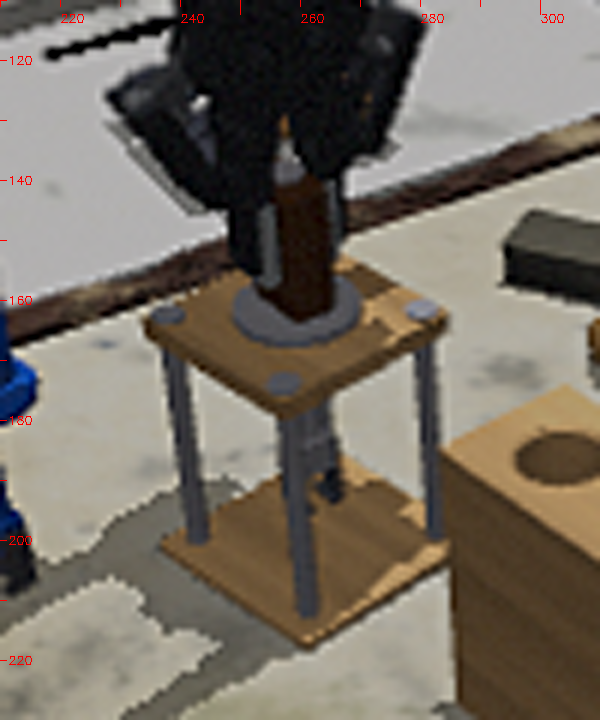

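Emit:
{"name": "play_rows", "arguments": {
  "plan": [
    [[0.7,0,0,0,0],[0.7,0,0,0,0],[0.6,0,0,0,0],[0.5,0,0,0,0],[0.3,0,0,0,0],[0.1,0,0,0,0],[0,0,0,0,0],[0,0,0,0,0],[0,0,0,0,0]]
  ],
  "grip_force": 20
}}

```text
clock: 27.85
position: [0.5093, 0.2061, 0.1466]
ee_rot: [0.522, 0.47, 0.528, -0.477]
contact_force: [-0.1, 0.0, -0.5]
width: 0.0855
```

Emit:
{"name": "play_rows", "arguments": {
  "plan": [
    [[0,-0.01,0,0,0],[0,-0.04,0,0,0],[0,-0.08,0,0,0],[0,-0.12,0,0,0],[0,-0.15,0,0,0],[0,-0.15,0,0,0]]
  ]
}}

```text
clock: 28.45
position: [0.5137, 0.2071, 0.3026]
ee_rot: [0.525, 0.473, 0.526, -0.474]
contact_force: [0.1, -0.1, 0.1]
width: 0.0852
```

```bash
python3 -c "
from h import *
to(.5103,.206,.268)
grab('side','s17');crop('s17',210,110,310,230,6)
crop('s17',320,280,400,350,9)
grab('wrist','w17');crop('w17',260,120,380,240,5)
"
```

```text
pos [0.5137 0.2071 0.3026] F [ 0.11 -0.07  0.07] M [-0.011 -0.026 -0.019] w 0.0852 clk 28.45
axes [[-0.001, 0.0, -1.0], [0.995, 0.103, -0.001], [0.103, -0.995, -0.001]]
shift [ 0.0347 -0.0034  0.0008]
```

View pics/s17_c210_110.png

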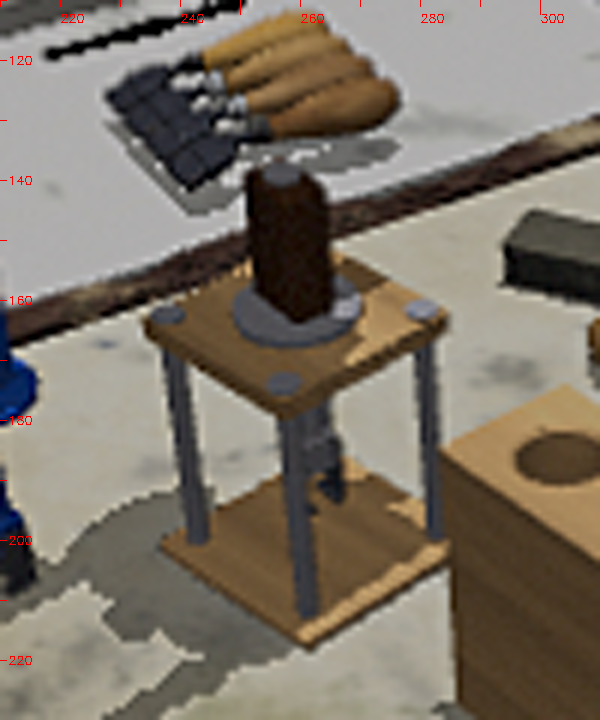

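View pics/s17_c320_280.png

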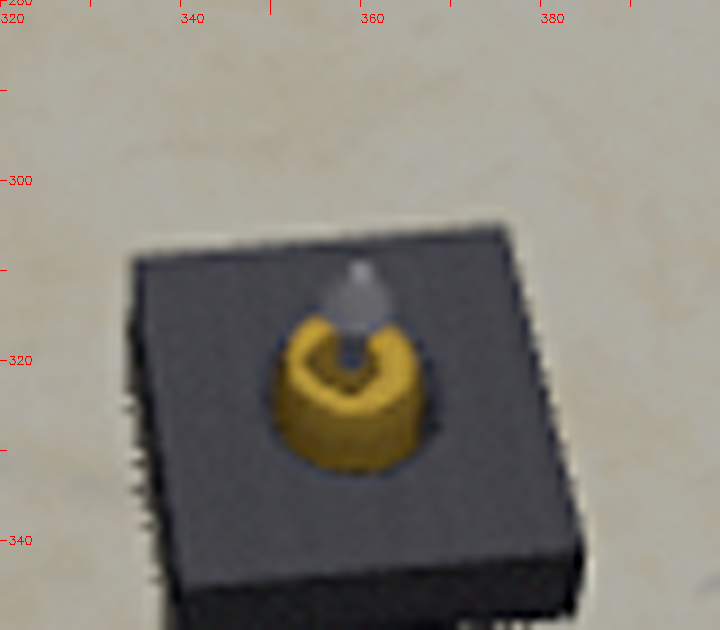

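View pics/w17_c260_120.png

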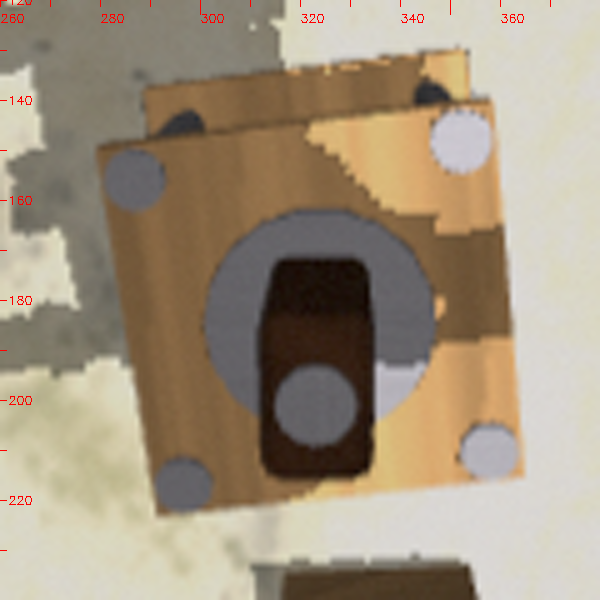

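```bash
python3 -c "
from h import *
c=np.array([.4663,-.2580])
for n in ['tip']:
  for h in (.046+.0518-.0498+.012,):pass
for z in (.008+.048+.012,.026,.038,.041): print(z,projw('side',[*c,z]))
d=np.array([-.4448,-.6449]);d/=np.linalg.norm(d)
for z in (.026,.038,.044): print('front',z,projw('side',[*(c+d*.016),z]))
D=np.load('pics/s17.npy')
for u,v in [(360,310),(350.5,322),(366,322),(358,331)]: print(atd('side',u,v,'s17'))
"
```

```text
0.068 [359.92715627 310.50868666]
0.026 [358.62611515 324.25395144]
0.038 [358.98956183 320.42203617]
0.041 [359.08143923 319.45238695]
front 0.026 [359.0963066  331.38086024]
front 0.038 [359.47052585 327.5638248 ]
front 0.044 [359.66019996 325.62682943]
[ 0.46705051 -0.25724071  0.06813336]
[ 0.45388673 -0.24842435  0.03183632]
[ 0.47838933 -0.26467644  0.03127976]
[ 0.45709753 -0.2681771   0.02376475]
```

```bash
python3 -c "
from h import *
for u,v in [(354,322),(357,324),(359,324),(361,324),(364,322),(354,319),(364,318),(340,330),(375,335),(370,312),(360,309),(358,321),(347,312)]: print(u,v,atd('side',u,v,'s17').round(4))
im,d,s=grab('scene','c17')
for u,v in [(399,163),(399,160),(398,165),(401,165)]: print(u,v,atd('scene',u,v,'c17').round(4))
crop('c17',365,130,435,195,9)
"
```

```text
354 322 [ 0.4559 -0.2561  0.0389]
357 324 [ 0.4588 -0.2617  0.0368]
359 324 [ 0.4621 -0.2636  0.0365]
361 324 [ 0.4648 -0.2662  0.0374]
364 322 [ 0.4717 -0.2663  0.0384]
354 319 [ 0.4595 -0.2513  0.04  ]
364 318 [ 0.4787 -0.2577  0.0357]
340 330 [ 0.4294 -0.2487  0.0263]
375 335 [ 0.4761 -0.2948  0.0272]
370 312 [ 0.5013 -0.2487  0.0275]
360 309 [ 0.4907 -0.2309  0.0256]
358 321 [ 0.4624 -0.2597  0.0412]
347 312 [ 0.4653 -0.2224  0.0257]
399 163 [ 0.4694 -0.2522  0.0548]
399 160 [ 0.4711 -0.2539  0.0626]
398 165 [ 0.4744 -0.2616  0.0384]
401 165 [ 0.4649 -0.2563  0.0471]
```

View pics/c17_c365_130.png

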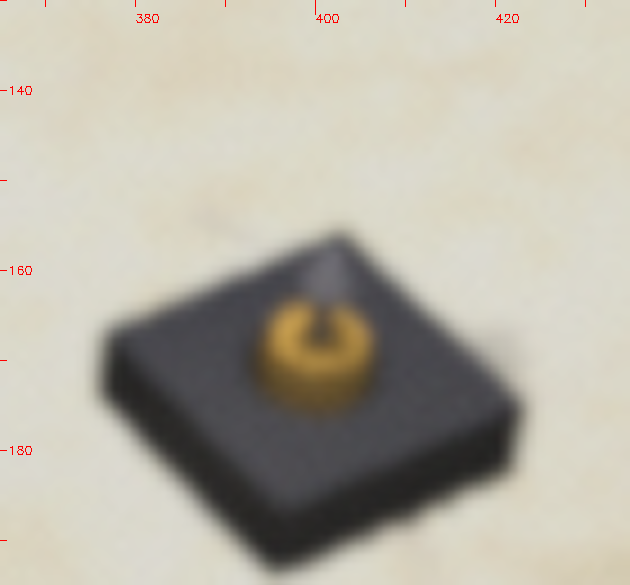

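View pics/c17.png

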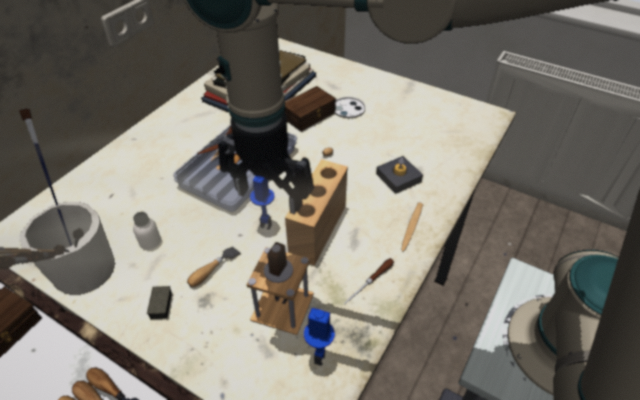

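```bash
python3 -c "
from rig import manip
print(manip.sign_off())"
```

```text
the job is handed in; nothing more can be done
None
```

The job is handed in at about 28.5 s of the 61 s allowed. The post stands upright in the base socket, and the picker hangs upright back in its stand.

**What I did:**
- I took the wooden-handled picker from its stand.
- I lowered the claw into the third well (y = -60 mm), which held the knobbed post. I felt the knob at a TCP height of about 0.179 m and pressed down in steps of 1–2 mm until the claw was over it. Wrist readings were taken only between steps. The largest there was about 3 N net, so a short peak at the snap would not show.
- I drew the post out, lowered it into the socket, slid the claw off along its own y axis by about 36 mm, and hung the picker back.

**Last checks:**
- **Post on the claw:** After the lift the wrist force dropped by about 2 N, so the post's weight was on the claw.
- **Post home:** It came off the claw at a TCP height of about 0.169 m, against about 0.170 m expected for the socket floor. Depth readings put its top face roughly 11–12 mm above the base; the expected figure is 12 mm.
- **Picker:** The side and wrist pictures show its flange seated on the plate. The gripper is open and clear, and the wrist force reads about zero.
- **Everything else:** The blue look-alikes, the slugs and the other tools look undisturbed.

**Disagreements:**
- The side and wrist cameras differed by 2–5 mm in absolute position, so I aligned each fit by comparing the two parts in the same picture.
- The knob tip appeared about 1.4 pixels higher in the side picture than predicted, roughly 4 mm if taken at face value. I put this down to camera bias, because the force and depth readings both say the post is fully home.

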